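Complete the tube carrier and show it to the inspection camera

TASK

Take the two blue-capped sample tubes out of the aluminium cooling block and drop them one after the other into the two empty pockets of the grey tube carrier on the table; leave the two orange-capped tubes in the block and everything else as it is. Then lift the full carrier by its centre handle and hold it still in the air for the inspection camera, without touching the camera: windowed front facing the lens, the middle of that front on the lens axis 150 mm from the glass, and the carrier's top tipped back 20 degrees away from the lens, the camera's own slope, so that the tubes stand square to the view. Finish while holding it there, with all four tubes fully down in their pockets.

Things in the scene. Friction and masses are not known exactly. Their poses are not given: they have to be found in the camera images.
- blue_tube_1: sample tube, 92 mm tall: white round-bottom body 16 mm wide with a paper label, blue screw cap 19 mm wide from 70 to 92 mm above the bottom; about 20 g; origin at the bottom tip, z up towards the cap. At the start it stands in one of the block's bores (which one varies); to be loaded.
- blue_tube_2: sample tube, 92 mm tall: white round-bottom body 16 mm wide with a paper label, blue screw cap 19 mm wide from 70 to 92 mm above the bottom; about 20 g; origin at the bottom tip, z up towards the cap. Likewise; the two blue tubes are interchangeable.
- orange_tube_1: sample tube, 92 mm tall: white round-bottom body 16 mm wide with a paper label, orange screw cap 19 mm wide from 70 to 92 mm above the bottom; about 20 g; origin at the bottom tip, z up towards the cap. Stands in another bore of the block; stays there.
- orange_tube_2: sample tube, 92 mm tall: white round-bottom body 16 mm wide with a paper label, orange screw cap 19 mm wide from 70 to 92 mm above the bottom; about 20 g; origin at the bottom tip, z up towards the cap. Stands in another bore of the block; stays there.
- block: fixed aluminium cooling block, 46 deep (x) x 184 long (y) x 58 mm high, on a black foot 60 x 198 x 6 mm. Five round bores 17.5 mm wide in a row at y = -68, -34, 0, +34, +68 mm, floors 8 mm above the table. A tube stands in each but the middle one and shows 42 mm above the top. Origin: centre of its underside, on the table; yaw within 0.35 rad of the robot's axes.
- carrier: loose grey tube carrier, 28.5 deep (x) x 172 long (y) x 58 mm high, about 0.25 kg. Four square pockets 19.5 mm wide in a row at y = +68, +34, -34, -68 mm, floors 8 mm above its underside; +68 and -34 are filled. Front = +x side: an 11 mm window slot at each pocket, yellow tag in the middle; back closed. Front faces away from the robot at the start. Origin: centre of underside, z up.
- carrier_handle: the carrier's upright centre handle, rigid with it; origin at the middle of the deck, 58 mm above the underside, axes as the carrier. Stem 10 (x) x 26 mm (y), with a black grip 12 (x) x 34 mm (y) from 40 to 70 mm above this origin, so its top is 128 mm above the carrier's underside and 28 mm above the caps of seated tubes; pinch it across the 12 mm from above.
- carrier_front (a point): the middle of the carrier's windowed front: on its front face, 14.25 mm ahead (x) of the carrier's axis, 30 mm above its underside; axes as the carrier.
- front_axis (a point): a point in the air 100 mm straight out (x) from point carrier_front; with the carrier shown rightly it lies on the lens axis 50 mm from the glass.
- full_pocket_1 (a point): centre of the floor of the filled pocket at y = +68 mm of the carrier.
- full_pocket_2 (a point): centre of the floor of the filled pocket at y = -34 mm of the carrier.
- free_pocket_1 (a point): centre of the floor of the empty pocket at y = +34 mm of the carrier; axes as the carrier.
- free_pocket_2 (a point): centre of the floor of the empty pocket at y = -68 mm of the carrier; axes as the carrier.
- loaded_tube_1: sample tube, 92 mm tall: white round-bottom body 16 mm wide with a paper label, blue screw cap 19 mm wide from 70 to 92 mm above the bottom; about 20 g; origin at the bottom tip, z up towards the cap. Already in the carrier, pocket y = +68 mm.
- loaded_tube_2: sample tube, 92 mm tall: white round-bottom body 16 mm wide with a paper label, blue screw cap 19 mm wide from 70 to 92 mm above the bottom; about 20 g; origin at the bottom tip, z up towards the cap. Already in the carrier, pocket y = -34 mm.
- camera: fixed inspection camera on a bench stand: steel foot plate 150 x 130 mm, a post 344 mm tall standing 123 mm behind the origin (its +x). Origin on the table straight below the lens glass; the foot plate starts 13 mm behind it. It looks along its own -x, roughly towards the robot (its yaw lies between -0.7 and -0.1 rad), and 20 degrees downward.
- camera_head: head of that camera: blue body, black lens, white ring light 66 mm across. Origin: middle of the front glass, about 270 mm above the table. The view runs along its -x, sloping 20 degrees down; its z is the image's up, leaning 20 degrees from vertical away from the camera. A carrier shown rightly has its x and z parallel to, and pointing as, this body's x and z.
- focus (a point): the point on the lens axis 150 mm in front of the glass, about 219 mm above the table; axes as the camera head. The middle of the carrier's front belongs here.
- microplate: white 96-well plate, 86 x 128 x 15 mm, lying on the table; leave alone. Origin: centre of its underside.
- dish: closed round culture dish, 92 mm across, 16 mm high, on the table; leave alone. Origin: centre of its underside.
- bottle: amber reagent bottle, 56 mm across, 115 mm tall, standing on the table; leave alone. Origin: centre of its underside.
- tip_box: fixed pipette-tip box, 82 x 120 x 60 mm, green tips, clear lid thrown back at its +x side to about 110 mm height. Origin: centre of its underside.
Not all that is in view belongs to the job. There is more than one size of the block; the job needs the larger. Several things have the shape of the carrier; the one meant has the colours described above.

How it is judged:
By the outcome, as a careful person would: the job done as asked, in the order asked, and still so for the second after the job is handed in, while the arm keeps its last pose, push and grip.
It also fails if it takes over 72 s, if anything falls off the work surface, if the arm or the gripper's body presses on something with over 40 N, if the wrist force passes 120 N, or if a joint passes its speed limit or range.

ROBOT

A 7-joint arm with a two-finger parallel gripper is mounted at the origin on the work surface. World frame = base frame: x ahead of the robot, y to its left, z up, the work surface at z = 0. Lengths are in m, angles in degrees, forces in N, time in s.
With the tool pointing down it reaches from about 0.4 to 0.85 m from the base axis. Payload 10.4 kg.
Tool frame: the origin (TCP) lies at the very end of the fingers, on their centre line; the grasp point (between the pads) lies 19 mm behind it; z points along the fingers, y is the line along which they close (so a half turn about z gives the same grasp; the last joint's range is limited). The gripper opens to 85 mm and grips with 20 to 120 N. Pads are 22 mm wide; open, the fingers measure 114 mm over their backs; the gripper's body (76 mm by 85 mm) begins 54 mm behind the grasp point. The pads swing forward as they close: fully open they stand 13 mm farther back than shut.
Start: joints at [69.637, 19.034, -3.707, 83.658, 1.238, 77.344, -5.071], TCP at [0.204, -0.591, 0.199] pointing down, gripper open.
Joint ranges: [-148.97, 148.97], [-28.65, 121.19], [-84.17, 76.75], [9.2, 138.47], [-72.65, 252.65], [3.7, 117.97], [-149.18, 149.18]. Speed limits (degrees/s): [127.2, 127.2, 159.86, 159.86, 180, 180, 180].

INTERFACE

Orientations are given as a 3x3 rotation matrix whose columns are the frame's x, y, z axes.
In Python, from bench import ctrl gives the robot as it stands.
- The arm moves only by the tool send_rows, never from a script. Its argument "deltas" is a list of rows, each a list of 5 numbers: the opening, from -1 (shut) to 1 (fully open), so that 0 is half open, then the shift along the tool's x, y, z in cm, then the turn about the tool's z in degrees. A call has 1 to 5 rows; each row shifts and turns the commanded pose from where the row before left it, along the tool's axes as they then stand; what a row does not reach is not made up. A row lasts 1/12 s, in which the tool goes at most 41.7 mm and 7.16 degrees, less where a joint would pass 70% of its speed; a pose out of reach is approached as far as the arm can. A call with a gripper value outside its range is refused whole. The fingers move at their own pace and stop on an object; "squeeze" is the grip in N (left out, the last holds). Time passes only in rows, so rows that do not move let the fingers close. It gives the time, the measured TCP pose, the force, the opening and the grip force at its end, in the units of the state.
- ctrl.get_state(): the state, without advancing time (a new reading comes with each control period).
- ctrl.grab_frame(name): name is "scene" or "top" or "wrist"; returns the picture (420x560x3 uint8, blue, green, red); there is no depth.
- ctrl.camera_info(name): a dict with "fovy" (degrees; the focal length in pixels is half the picture's height over the tangent of half this angle, whatever the lens; pixels are square), "cx", "cy" (the principal point, pixels), "extrinsics" (4x4, takes a point from camera to world coordinates). Camera axes: x right, y down, z forward; pixel columns grow to the right and rows downward; lengths in m; the calibration is good to about 2 mm. A picture is of the moment at which its call begins: read the wrist's pose just before it. camera_info takes no time and is no camera call; for the wrist camera it gives the pose at the moment of the call.
- ctrl.job_done(): hands the job in; it is judged then, once.
The state is a dict: "clock": time; "joints": joint angles; "dq": joint speeds; "joint_efforts": joint torques, N m; "tool_pos": TCP position; "orientation": TCP orientation; "ft_force": force on the tool from outside, world axes, zero at the start; "wrist_torque": the same for the moment, N m; "gripper_width": finger opening in m; "grasp_force": force on a finger pad.
Only numpy, scipy, OpenCV 4.12 (cv2) and the standard library are available. Lean on these libraries where they do the work, as an engineer would, in place of code of your own. Each camera call takes 0.05 s, during which the arm holds its last target. There are 200 camera calls.

## Working session

There is one attempt and no reset: what is moved stays moved. The work goes in short steps, Python scripts to look and compute and a tool call to move; the robot and the scene stay as the last step left them, time stands still between calls to the robot, and variables do not carry over. Pictures are saved under pics/ and viewed, at most 10 in all, crops included, and the job is handed in when it is done.

Besides the shell and the picture viewer there is one more tool, called after "Call:" as name(argument=value, ...) on one line, values as JSON. send_rows: Moves the arm, as the interface text tells. Its arguments: {"type":"object","properties":{"deltas":{"type":"array"},"squeeze":{"type":"number"}},"required":["deltas"]}

```bash
ls; mkdir -p pics
python3 - <<'E'
from bench import ctrl
import cv2,numpy as np
print(ctrl.get_state())
for n in("scene","top"):
    i=ctrl.grab_frame(n);cv2.imwrite(f"pics/{n}0.png",i);c=ctrl.camera_info(n);print(n,c)
print(ctrl.camera_info("wrist"))
E
```

```text
pics
{'clock': 0.0, 'joints': array([69.63999407, 19.07167432, -3.70664845, 83.7063553 ,  1.23956077,
       77.34305318, -5.07032898]), 'dq': array([-0.07712182,  0.07469952,  0.03749012, -0.01468072,  0.00558946,
        0.04566986, -0.02983571]), 'joint_efforts': array([ 1.77238085e-04, -6.25438571e+01,  4.93806170e-02, -3.91619539e+01,
        1.62993389e-02,  9.50999645e-03,  1.92700691e-05]), 'tool_pos': array([ 0.20399105, -0.5903272 ,  0.19851631]), 'orientation': array([[ 9.45138617e-01,  3.26669073e-01, -5.57858451e-04],
       [ 3.26669533e-01, -9.45137725e-01,  1.30244519e-03],
       [-1.01784503e-04, -1.41322661e-03, -9.99998996e-01]]), 'ft_force': array([-0.07248371, -0.12634474, -0.69420836]), 'wrist_torque': array([ 0.00865241, -0.02185253, -0.02395423]), 'grasp_force': 0.0, 'gripper_width': 0.08591072922033495}
scene {'fovy': 52.5114031166031, 'cx': 285.59226559984023, 'cy': 211.3048791278746, 'extrinsics': array([[ 2.92377162e-03,  5.60635617e-01, -8.28057460e-01,
         1.60615630e+00],
       [ 9.99995708e-01, -1.48293554e-03,  2.52684469e-03,
         3.372809
[... 257 characters left out ...]
6656, 'extrinsics': array([[-7.86055536e-03, -9.75543383e-01,  2.19666382e-01,
         1.94416076e-01],
       [-9.99969073e-01,  7.72466891e-03, -1.47752521e-03,
         2.51023680e-02],
       [-2.55460130e-04, -2.19671203e-01, -9.75573932e-01,
         1.66981360e+00],
       [ 0.00000000e+00,  0.00000000e+00,  0.00000000e+00,
         1.00000000e+00]])}
{'fovy': 69.4058065890076, 'cx': 274.44521377972603, 'cy': 208.09422022834954, 'extrinsics': array([[ 0.3272778 , -0.89281633, -0.30946445,  0.28424581],
       [-0.94492725, -0.30968326, -0.10587144, -0.56226948],
       [-0.00131221,  0.32707076, -0.94499894,  0.37349641],
       [ 0.        ,  0.        ,  0.        ,  1.        ]])}
```

View pics/top0.png

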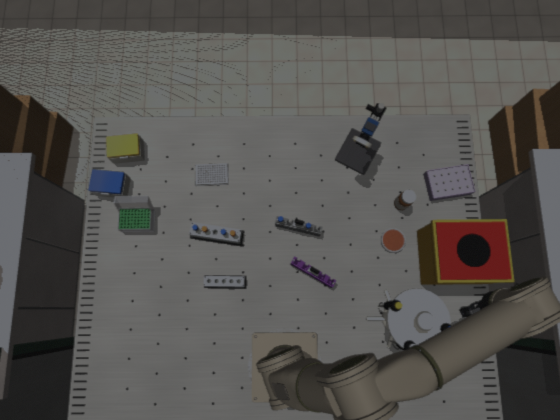

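View pics/scene0.png

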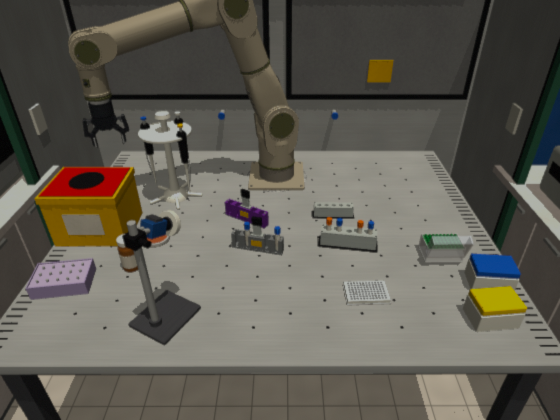

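Top view: grey carrier at about (299,226), purple look-alike at (313,272). The large block is at (216,234) and the small one, with no caps, at (224,281). The inspection camera is at (362,145). I'll confirm these in one enlarged crop.

Run:
```python
import cv2,numpy as np
t=cv2.imread("pics/top0.png");s=cv2.imread("pics/scene0.png")
a=cv2.resize(t[205:295,180:345],(800,436)[:2] if 0 else (660,360),interpolation=cv2.INTER_CUBIC)
b=cv2.resize(s[185:265,215:395],(540,240),interpolation=cv2.INTER_CUBIC)
o=np.zeros((600,660,3),np.uint8);o[:360]=a;o[360:,:540]=b
cv2.imwrite("pics/crop1.png",o)
```

```text
(no output)
```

View pics/crop1.png

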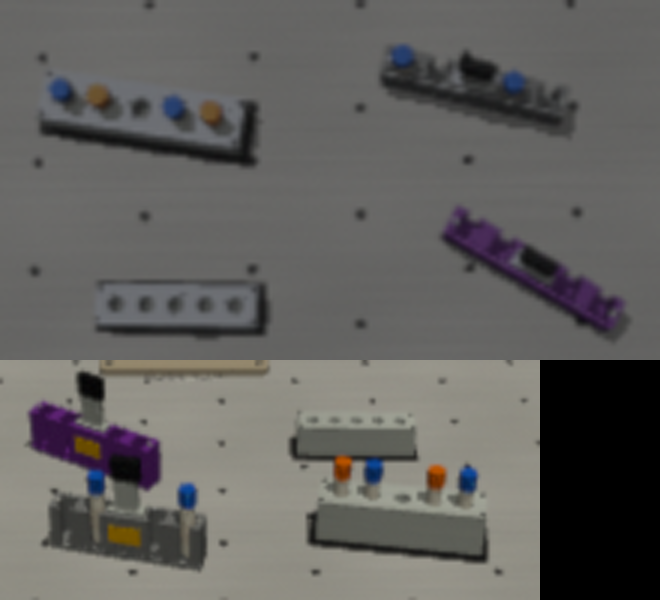

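Confirmed: the grey carrier (yellow tag, black grip, two blue caps) is the right one, and purple is a decoy. The large block carries four caps: blue at the left end and 4th, orange 2nd and 5th. Next, coarse two-view positions.

```bash
cat > h.py <<'E'
import cv2,numpy as np
from bench import ctrl
def cal(name):
    c=ctrl.camera_info(name);f=210/np.tan(np.radians(c["fovy"]/2));return f,c["cx"],c["cy"],np.array(c["extrinsics"])
def ray(c,p):
    f,cx,cy,E=c;d=np.array([(p[0]-cx)/f,(p[1]-cy)/f,1.]);d=E[:3,:3]@d;return E[:3,3],d/np.linalg.norm(d)
def onz(c,p,z):
    o,d=ray(c,p);return o+d*(z-o[2])/d[2]
def proj(c,P):
    f,cx,cy,E=c;q=E[:3,:3].T@(np.asarray(P)-E[:3,3]);return np.array([cx+f*q[0]/q[2],cy+f*q[1]/q[2]])
def tri(obs):
    A=np.zeros((3,3));b=np.zeros(3);R=[]
    for c,p in obs:
        o,d=ray(c,p);M=np.eye(3)-np.outer(d,d);A+=M;b+=M@o;R.append((M,o))
    X=np.linalg.solve(A,b);return X,max(np.linalg.norm(M@(X-o)) for M,o in R)
def mask(img,col):
    h=cv2.cvtColor(img,cv2.COLOR_BGR2HSV)
    lo,hi={"blue":((100,110,50),(125,255,255)),"orange":((6,120,80),(20,255,255)),"yellow":((20,120,80),(32,255,255))}[col]
    return cv2.inRange(h,lo,hi)
def blobs(img,col,amin=15):
    n,l,s,c=cv2.connectedComponentsWithStats(mask(img,col))
    return [(*np.round(c[i],1),int(s[i,4]),*map(int,s[i,:4])) for i in range(1,n) if s[i,4]>=amin]
E
python3 - <<'E'
from h import *
for n in("top","scene"):
    i=cv2.imread(f"pics/{n}0.png")
    for c in("blue","orange"):print(n,c,[(float(b[0]),float(b[1]),b[2]) for b in blobs(i,c)])
E
```

```text
top blue [(372.4, 121.1, 37), (366.9, 131.2, 39), (106.4, 181.3, 670), (280.1, 218.9, 22), (307.9, 225.1, 22), (194.8, 227.2, 19), (222.9, 231.4, 19)]
top orange [(478.7, 247.5, 281), (203.9, 228.5, 15), (392.9, 239.8, 306), (437.5, 246.5, 22)]
scene blue [(549.4, 134.9, 902), (221.0, 115.7, 40), (334.4, 115.4, 35), (143.0, 117.9, 16), (339.0, 221.1, 40), (154.4, 227.1, 325), (246.7, 224.9, 42), (370.8, 224.3, 35), (277.1, 229.8, 39), (495.0, 265.5, 960)]
scene orange [(82.1, 179.5, 278), (328.8, 220.6, 45), (360.1, 223.4, 41), (156.8, 238.9, 74), (123.2, 249.1, 44)]
```

Run:
```python
from h import *
t,s=cal("top"),cal("scene")
P={k:tri([(t,a),(s,b)]) for k,a,b in [("b1",(194.8,227.2),(370.8,224.3)),("b2",(222.9,231.4),(339,221.1)),("c1",(280.1,218.9),(277.1,229.8)),("c2",(307.9,225.1),(246.7,224.9)),("head",(369.5,126.3),(154.4,227.1))]}
for k,v in P.items(): print(k,v[0].round(4),round(v[1],4))
for a,b in(("b1","b2"),("c1","c2")):
    d=P[a][0]-P[b][0];print(a,np.linalg.norm(d),np.degrees(np.arctan2(-d[0],d[1])))
w=cal("wrist");st=ctrl.get_state();R=st["orientation"]
print("cam in tool",(R.T@(w[3][:3,3]-st["tool_pos"])).round(4));print((R.T@w[3][:3,:3]).round(3))
```

```text
b1 [0.4813 0.3159 0.0886] 0.0009
b2 [0.465  0.2146 0.0901] 0.0017
c1 [0.5093 0.0113 0.0876] 0.0014
c2 [ 0.4856 -0.0876  0.0899] 0.0015
head [ 0.7743 -0.2807  0.293 ] 0.0003
b1 0.10262923655386426 -9.09616175112172
c1 0.10174169596183033 -13.467266344338253
cam in tool [ 0.085  -0.0006 -0.1749]
[[ 0.001 -0.945 -0.327]
 [ 1.     0.001  0.   ]
 [ 0.    -0.327  0.945]]
```

```bash
cat >> h.py <<'E'
def plan(wps,start=None,s=4.0,a=7.0):
    """wps: list of (x,y,z,yaw of tool y deg, world). prints rows (opening left out)"""
    st=ctrl.get_state();R=st["orientation"];p=np.array(st["tool_pos"]);yw=np.degrees(np.arctan2(R[1,1],R[0,1]))
    out=[]
    for w in wps:
        d=np.array(w[:3])-p;dy=(w[3]-yw+180)%360-180
        n=int(max(1,np.ceil(np.linalg.norm(d)*100/s),np.ceil(abs(dy)/a)))
        for k in range(n):
            tr=round(-dy/n,1);yr=np.radians(yw);y=np.array([np.cos(yr),np.sin(yr),0]);x=np.array([-y[1]*1.,y[0],0]);
            x=np.cross(y,[0,0,-1.]);q=np.array(w[:3])-p;q=q/(n-k)
            l=np.round(100*np.array([q@x,q@y,-q[2]]),1 if k<n-1 else 2);out.append([*map(float,l),tr])
            p=p+(x*l[0]+y*l[1]-np.array([0,0,1])*l[2])/100;yw-=tr
    for i in range(0,len(out),5):print(out[i:i+5])
    print("end",p.round(4),round(yw,2))
E
python3 - <<'E'
from h import *
t,s=cal("top"),cal("scene")
print(tri([(t,(425,321)),(s,(163,117))]), onz(t,(474,250),.2),onz(s,(88,180),.2))
plan([(.36,-.38,.26,-40),(.47,-.1,.26,-9.1),(.473,.265,.24,-9.1)])
E
```

```text
(array([ 0.1574556 , -0.40031055,  0.32845951]), np.float64(0.0006899754820635253)) [ 0.37813434 -0.62025475  0.2       ] [ 0.38381631 -0.61417947  0.2       ]
[[3.1, -2.1, -0.9, np.float64(-4.4)], [3.2, -1.9, -0.9, np.float64(-4.4)], [3.4, -1.6, -0.9, np.float64(-4.4)], [3.5, -1.4, -0.9, np.float64(-4.4)], [3.6, -1.1, -0.8, np.float64(-4.4)]]
[[3.6, -0.8, -0.9, np.float64(-4.4)], [3.72, -0.45, -0.84, np.float64(-4.4)], [3.6, -1.2, 0.0, np.float64(-3.9)], [3.6, -1.0, 0.0, np.float64(-3.9)], [3.7, -0.7, 0.0, np.float64(-3.9)]]
[[3.7, -0.5, 0.0, np.float64(-3.9)], [3.8, -0.2, 0.0, np.float64(-3.9)], [3.7, 0.1, 0.0, np.float64(-3.9)], [3.8, 0.3, 0.0, np.float64(-3.9)], [3.68, 0.59, 0.0, np.float64(-3.9)]]
[[3.6, -0.5, 0.2, np.float64(0.0)], [3.6, -0.5, 0.2, np.float64(0.0)], [3.6, -0.5, 0.2, np.float64(0.0)], [3.6, -0.6, 0.2, np.float64(0.0)], [3.6, -0.5, 0.2, np.float64(0.0)]]
[[3.6, -0.6, 0.2, np.float64(0.0)], [3.6, -0.5, 0.2, np.float64(0.0)], [3.6, -0.6, 0.2, np.float64(0.0)], [3.7, -0.5, 0.2, np.float64(0.0)], [3.61, -0.57, 0.2, np.float64(0.0)]]
end [0.473 0.265 0.24 ] -8.93
```

```bash
sed -i 's/tr=round(-dy\/n,1)/tr=float(round(-dy\/n,1))/' h.py
python3 - <<'E'
from h import *
plan([(.204,-.59,.36,-70.9),(.38,-.38,.36,-40),(.47,-.1,.28,-9.1),(.473,.265,.24,-9.1)])
E
```

```text
[[0.0, -0.0, -3.2, -0.0], [0.0, -0.0, -3.2, -0.0], [0.0, -0.0, -3.2, -0.0], [0.0, -0.0, -3.3, -0.0], [0.01, -0.04, -3.24, -0.0]]
[[3.4, -2.0, 0.0, -4.4], [3.5, -1.8, 0.0, -4.4], [3.6, -1.5, 0.0, -4.4], [3.7, -1.2, 0.0, -4.4], [3.8, -0.9, 0.0, -4.4]]
[[3.9, -0.6, 0.0, -4.4], [3.87, -0.27, 0.0, -4.4], [3.4, -1.4, 1.0, -3.9], [3.5, -1.2, 1.0, -3.9], [3.6, -0.9, 1.0, -3.9]]
[[3.6, -0.7, 1.0, -3.9], [3.6, -0.4, 1.0, -3.9], [3.7, -0.2, 1.0, -3.9], [3.7, 0.1, 1.0, -3.9], [3.61, 0.31, 1.0, -3.9]]
[[3.6, -0.5, 0.4, 0.0], [3.6, -0.5, 0.4, 0.0], [3.6, -0.5, 0.4, 0.0], [3.6, -0.6, 0.4, 0.0], [3.6, -0.5, 0.4, 0.0]]
[[3.6, -0.6, 0.4, 0.0], [3.6, -0.5, 0.4, 0.0], [3.6, -0.6, 0.4, 0.0], [3.7, -0.5, 0.4, 0.0], [3.6, -0.57, 0.4, 0.0]]
end [0.473 0.265 0.24 ] -8.93
```

Call:
send_rows(deltas=[[1,0,0,-3.2,0],[1,0,0,-3.2,0],[1,0,0,-3.2,0],[1,0,0,-3.3,0],[1,0,0,-3.2,0]])

```text
clock: 0.52
tool_pos: [0.204, -0.5903, 0.3617]
orientation: [[0.945, 0.327, -0.0], [0.327, -0.945, 0.0], [-0.0, -0.0, -1.0]]
ft_force: [0.1, -0.6, -0.0]
gripper_width: 0.0858
grasp_force: 0.0
```

Call:
send_rows(deltas=[[1,3.4,-2,0,-4.4],[1,3.5,-1.8,0,-4.4],[1,3.6,-1.5,0,-4.4],[1,3.7,-1.2,0,-4.4],[1,3.8,-0.9,0,-4.4]])

```text
clock: 0.93
tool_pos: [0.3303, -0.4387, 0.3601]
orientation: [[0.752, 0.66, -0.0], [0.66, -0.752, 0.0], [-0.0, -0.0, -1.0]]
ft_force: [1.4, -0.0, -0.0]
gripper_width: 0.0853
grasp_force: 0.0
```

Call:
send_rows(deltas=[[1,3.9,-0.6,0,-4.4],[1,3.9,-0.3,0,-4.4],[1,3.4,-1.4,1,-3.9],[1,3.5,-1.2,1,-3.9],[1,3.6,-0.9,1,-3.9]])

```text
clock: 1.35
tool_pos: [0.4143, -0.2728, 0.3296]
orientation: [[0.473, 0.881, -0.0], [0.881, -0.473, 0.0], [-0.0, -0.0, -1.0]]
ft_force: [-0.5, 0.5, 0.6]
gripper_width: 0.0856
grasp_force: 0.0
```

Call:
send_rows(deltas=[[1,3.6,-0.7,1,-3.9],[1,3.6,-0.4,1,-3.9],[1,3.7,-0.2,1,-3.9],[1,3.7,0.1,1,-3.9],[1,3.6,0.3,1,-3.9]])

```text
clock: 1.77
tool_pos: [0.4701, -0.0985, 0.2798]
orientation: [[0.152, 0.988, -0.0], [0.988, -0.152, -0.0], [-0.0, 0.0, -1.0]]
ft_force: [0.1, -1.1, 0.2]
gripper_width: 0.0856
grasp_force: 0.0
```

```bash
cat >> h.py <<'E'
def snap(name):
    c=cal("wrist");i=ctrl.grab_frame("wrist");cv2.imwrite(f"pics/{name}.png",i);np.save(f"pics/{name}.npy",np.array([*c[:3],*c[3].ravel()]));return c,i
def load(name):
    v=np.load(f"pics/{name}.npy");return (v[0],v[1],v[2],v[3:].reshape(4,4)),cv2.imread(f"pics/{name}.png")
E
python3 - <<'E'
from h import *
c,i=snap("w1")
for k in("blue","orange","yellow"):print(k,[tuple(map(float,b)) for b in blobs(i,k,60)])
E
```

```text
blue [(295.5, 69.6, 229.0, 288.0, 61.0, 16.0, 19.0), (287.0, 160.2, 216.0, 280.0, 151.0, 15.0, 18.0)]
orange [(287.8, 332.5, 981.0, 268.0, 318.0, 41.0, 30.0)]
yellow []
```

View pics/w1.png

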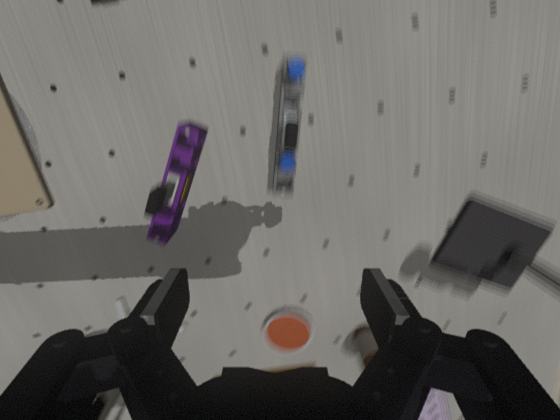

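Call:
send_rows(deltas=[[1,3.6,-0.5,0.4,0],[1,3.6,-0.5,0.4,0],[1,3.6,-0.5,0.4,0],[1,3.6,-0.6,0.4,0],[1,3.6,-0.5,0.4,0]])

```text
clock: 2.23
tool_pos: [0.4718, 0.0828, 0.2601]
orientation: [[0.156, 0.988, 0.0], [0.988, -0.156, -0.001], [-0.001, 0.0, -1.0]]
ft_force: [0.6, 0.0, 0.5]
gripper_width: 0.0855
grasp_force: 0.0
```

Call:
send_rows(deltas=[[1,3.6,-0.6,0.4,0],[1,3.6,-0.5,0.4,0],[1,3.6,-0.6,0.4,0],[1,0,0,0,0],[1,0,0,0,0]])

```text
clock: 2.65
tool_pos: [0.4714, 0.1928, 0.2478]
orientation: [[0.151, 0.989, -0.001], [0.989, -0.151, 0.001], [0.0, -0.001, -1.0]]
ft_force: [0.4, -0.4, -0.2]
gripper_width: 0.0853
grasp_force: 0.0
```

Run:
```python
from h import *
print(ctrl.get_state()["tool_pos"])
c,i=snap("w2")
for k in("blue","orange"):print(k,[tuple(map(float,b)) for b in blobs(i,k,60)])
```

```text
[0.47141843 0.19278626 0.24781019]
blue [(267.4, 63.0, 321.0, 258.0, 53.0, 20.0, 21.0), (267.0, 165.3, 252.0, 259.0, 156.0, 17.0, 19.0), (325.8, 312.6, 237.0, 318.0, 302.0, 16.0, 21.0)]
orange [(267.2, 99.7, 270.0, 258.0, 90.0, 19.0, 20.0), (267.1, 195.1, 248.0, 259.0, 185.0, 17.0, 20.0)]
```

View pics/w2.png

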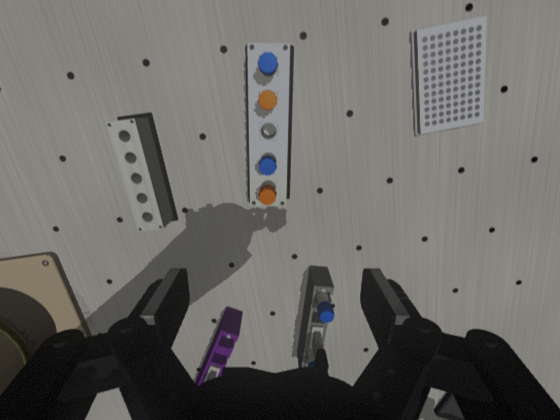

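Run:
```python
from h import *
t,s=cal("top"),cal("scene")
c,i=load("w2")
for p in((267.4,63),(267.2,99.7),(267,165.3),(267.1,195.1),(325.8,312.6)):print(onz(c,p,.092).round(4))
c1,_=load("w1")
for p in((295.5,69.6),(287,160.2)):print("car",onz(c1,p,.092).round(4))
b2=onz(c,(267,165.3),.092)
print("tri b2",tri([(c,(267,165.3)),(t,(222.9,231.4)),(s,(339,221.1))]))
plan([(b2[0],b2[1]+.0,.15,-8.7)])
```

```text
[0.483  0.3153 0.092 ]
[0.4774 0.2815 0.092 ]
[0.4664 0.2144 0.092 ]
[0.4611 0.1807 0.092 ]
[0.5117 0.0109 0.092 ]
car [0.5111 0.0164 0.092 ]
car [ 0.4882 -0.0805  0.092 ]
tri b2 (array([0.4656418 , 0.21439914, 0.09038656]), np.float64(0.0019063443059783686))
[[0.7, -0.3, 3.3, -0.1], [0.8, -0.3, 3.2, -0.1], [0.74, -0.31, 3.29, -0.1]]
end [0.4665 0.2145 0.15  ] -8.56
```

Call:
send_rows(deltas=[[1,0.7,-0.3,3.3,0],[1,0.8,-0.3,3.2,0],[1,0.7,-0.3,3.3,0],[1,0,0,0,0.5],[1,0,0,0,0]])

```text
clock: 3.12
tool_pos: [0.4664, 0.2123, 0.1499]
orientation: [[0.166, 0.986, -0.003], [0.986, -0.166, -0.001], [-0.002, -0.002, -1.0]]
ft_force: [0.3, 0.0, 0.6]
gripper_width: 0.0855
grasp_force: 0.0
```

Run:
```python
from h import *
st=ctrl.get_state();print(st["tool_pos"],st["clock"])
c,i=snap("w3");c2,_=load("w2")
B=[b for k in("blue","orange") for b in blobs(i,k,60)]
for b in B:print(b[:7],onz(c,b[:2],.092).round(4))
bl=[b for b in blobs(i,"blue",60)]
for q in((267,165.3),(267.4,63)):
    print([ (tri([(c,b[:2]),(c2,q)])[0].round(4),round(tri([(c,b[:2]),(c2,q)])[1],4)) for b in bl])
plan([(.4664,.2144,.072,-9.2)])
```

```text
[0.46644037 0.21233887 0.14991993] 3.1167
(np.float64(273.3), np.float64(72.6), 648, 259, 58, 29, 31) [0.4832 0.3164 0.092 ]
(np.float64(274.2), np.float64(210.7), 494, 262, 196, 25, 29) [0.4668 0.2146 0.092 ]
(np.float64(349.9), np.float64(377.6), 125, 343, 372, 15, 14) [0.5125 0.0262 0.092 ]
(np.float64(273.6), np.float64(123.8), 544, 261, 110, 26, 28) [0.4776 0.2821 0.092 ]
(np.float64(274.3), np.float64(251.2), 358, 263, 240, 24, 22) [0.4608 0.1784 0.092 ]
[(array([0.4837, 0.284 , 0.4581]), np.float64(0.0033)), (array([0.4665, 0.2142, 0.091 ]), np.float64(0.0002)), (array([0.4819, 0.2522, 0.2879]), np.float64(0.0046))]
[(array([0.4831, 0.3186, 0.0647]), np.float64(0.0003)), (array([0.4824, 0.2903, 0.3082]), np.float64(0.002)), (array([0.4834, 0.2887, 0.3181]), np.float64(0.001))]
[[0.1, -0.1, 4.0, -0.2], [0.04, -0.04, 3.95, -0.2]]
end [0.4664 0.2144 0.072 ] -9.13
```

Call:
send_rows(deltas=[[0.5,0.15,0,3,-0.2],[0.2,0.05,0,2.8,-0.2],[0,0,0,2,0],[0,0,0,0,0],[-1,0,0,0,0]], squeeze=30)

```text
clock: 3.58
tool_pos: [0.4683, 0.2154, 0.074]
orientation: [[0.158, 0.987, 0.001], [0.987, -0.158, 0.0], [0.0, 0.001, -1.0]]
ft_force: [0.7, 0.5, -0.1]
gripper_width: 0.0322
grasp_force: 0.0
```

Call:
send_rows(deltas=[[-1,0,0,0,0],[-1,0,0,0,0],[-1,0,0,0,0],[-1,0,0,0,0],[-1,0,0,0,0]])

```text
clock: 4.0
tool_pos: [0.4675, 0.2159, 0.0729]
orientation: [[0.157, 0.988, 0.001], [0.988, -0.157, 0.0], [0.0, 0.001, -1.0]]
ft_force: [-0.4, -0.4, 0.0]
gripper_width: -0.0
grasp_force: 0.0
```

Run:
```python
from h import *
c,i=snap("w4");s=ctrl.grab_frame("scene");t=ctrl.grab_frame("top")
print([tuple(map(float,b[:3])) for b in blobs(i,"blue",40)],[tuple(map(float,b[:3])) for b in blobs(s,"blue",10)])
o=np.zeros((600,700,3),np.uint8);o[:300,:400]=cv2.resize(i,(400,300));o[300:,:]=cv2.resize(s[170:260,270:480],(700,300),interpolation=cv2.INTER_CUBIC)
o[:300,400:]=cv2.resize(t[200:290,170:260],(300,300),interpolation=cv2.INTER_CUBIC)
cv2.imwrite("pics/crop2.png",o)
```

```text
[(272.7, 65.4, 1530.0), (271.0, 248.7, 425.0)] [(549.4, 134.9, 902.0), (221.0, 115.7, 40.0), (143.1, 117.8, 17.0), (154.4, 227.1, 325.0), (246.7, 225.0, 43.0), (339.0, 222.3, 28.0), (370.8, 224.3, 35.0), (277.1, 229.8, 39.0), (495.0, 265.5, 960.0)]
```

View pics/crop2.png

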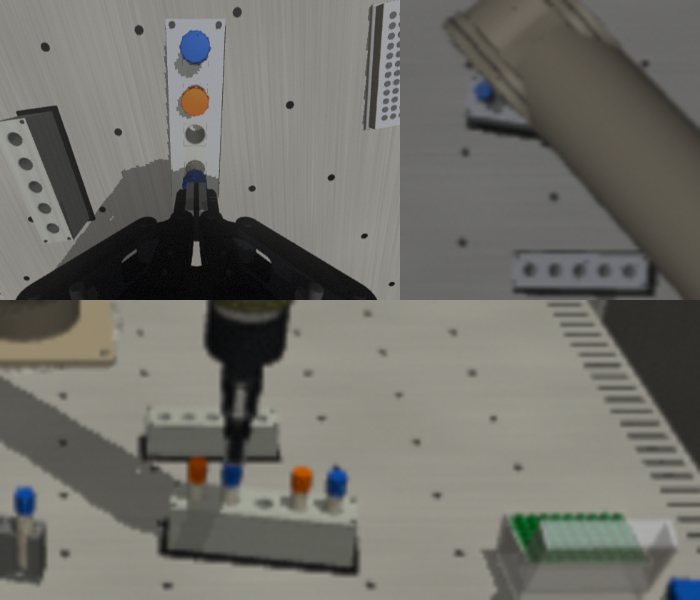

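Run:
```python
from h import *
c,i=load("w4");s=cal("scene");st=ctrl.get_state();p=st["tool_pos"]
print(p,st["gripper_width"],st["ft_force"])
for n,P in(("tcp",p),("gp",p+[0,0,.019]),("captop",[.4665,.2143,.1]),("capbot",[.4665,.2143,.078]),("b1top",[.483,.3155,.1])):print(n,proj(c,P).round(1),proj(s,P).round(1))
o=np.hstack([cv2.resize(i[180:330,200:350],(450,450),interpolation=cv2.INTER_CUBIC)]);si=ctrl.grab_frame("scene")
o=np.hstack([o,cv2.resize(si[190:250,310:355],(338,450),interpolation=cv2.INTER_CUBIC)])
cv2.imwrite("pics/crop3.png",o)
```

```text
[0.46721909 0.21585788 0.0724274 ] 0.00017064784764194102 [ 0.03812223  0.70338634 -0.28207253]
tcp [273.4 244.4] [339.6 225.8]
gp [273.3 258.8] [340.  221.1]
captop [272.4 269. ] [339.7 218.8]
capbot [272.6 250.8] [339.2 224.3]
b1top [272.9  65.7] [371.4 221.7]
```

View pics/crop3.png

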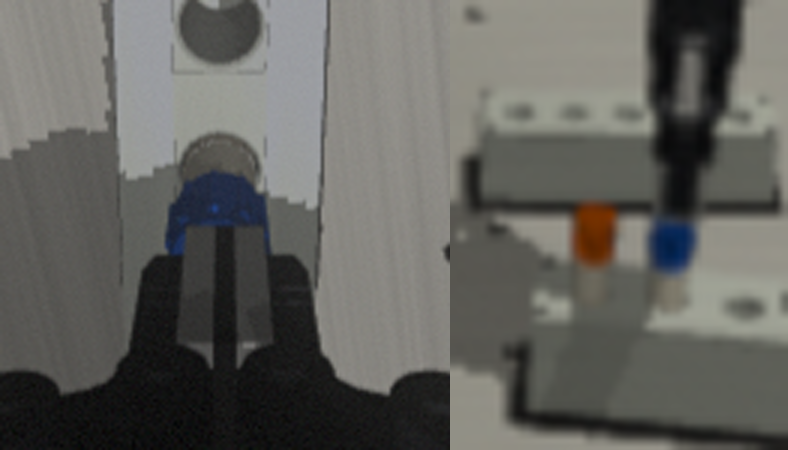

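Both views put the real fingertips at about z=0.098, roughly 25 mm above the reported TCP. They closed just above the cap, and the tube is undisturbed. I'll open and go lower, in steps.

Call:
send_rows(deltas=[[0.5,0,0,0,0],[0.5,0,0,0,0],[0.5,0,0,0,0],[0.5,-0.1,-0.05,0.8,0],[0.5,0,0,0.7,0]], squeeze=25)

```text
clock: 4.62
tool_pos: [0.4666, 0.2147, 0.0567]
orientation: [[0.157, 0.988, 0.0], [0.988, -0.157, -0.0], [-0.0, 0.0, -1.0]]
ft_force: [0.0, 0.2, -0.0]
gripper_width: 0.0601
grasp_force: 0.0
```

Call:
send_rows(deltas=[[0.5,0,0,0.7,0],[-1,0,0,0.3,0],[-1,0,0,0,0],[-1,0,0,0,0],[-1,0,0,0,0]])

```text
clock: 5.03
tool_pos: [0.4666, 0.2151, 0.0474]
orientation: [[0.157, 0.988, 0.0], [0.988, -0.157, 0.0], [0.0, 0.0, -1.0]]
ft_force: [-0.1, 0.3, 0.9]
gripper_width: 0.0179
grasp_force: 26.7
```

Call:
send_rows(deltas=[[-1,0,0,0,0],[-1,0,0,0,0]])

```text
clock: 5.2
tool_pos: [0.4667, 0.215, 0.0475]
orientation: [[0.157, 0.988, 0.0], [0.988, -0.157, 0.0], [0.0, 0.0, -1.0]]
ft_force: [0.5, 0.5, 0.6]
gripper_width: 0.018
grasp_force: 26.5
```

Run:
```python
from h import *
plan([(.4667,.215,.16,-9.2),(.475,.12,.215,-11),(.478,-.119,.215,-13.4)])
```

```text
[[-0.0, 0.0, -3.7, 0.1], [-0.0, 0.0, -3.8, 0.1], [-0.0, 0.0, -3.75, 0.1], [-3.1, 0.8, -1.8, 0.6], [-3.1, 0.8, -1.8, 0.6]]
[[-3.02, 0.86, -1.9, 0.6], [-3.9, 0.8, 0.0, 0.4], [-3.9, 0.8, 0.0, 0.4], [-3.9, 0.9, 0.0, 0.4], [-3.9, 0.9, 0.0, 0.4]]
[[-3.9, 0.9, 0.0, 0.4], [-3.8, 1.01, 0.0, 0.4]]
end [ 0.478 -0.119  0.215] -13.53
```

Call:
send_rows(deltas=[[-1,0,0,-2,0],[-1,0,0,-3,0],[-1,0,0,-3.3,0],[-1,0,0,-3,0.3],[-1,-3.1,0.8,-1.8,0.6]])

```text
clock: 5.62
tool_pos: [0.4689, 0.1892, 0.1821]
orientation: [[0.165, 0.986, 0.004], [0.986, -0.165, 0.004], [0.005, 0.003, -1.0]]
ft_force: [1.0, -0.2, 0.4]
gripper_width: 0.0177
grasp_force: 26.5
```

Call:
send_rows(deltas=[[-1,-3.1,0.8,-1.8,0.6],[-1,-3,0.9,-1.9,0.6],[-1,-3.9,0.8,0,0.4],[-1,-3.9,0.8,0,0.4],[-1,-3.9,0.9,0,0.4]])

```text
clock: 6.03
tool_pos: [0.4762, -0.0014, 0.2161]
orientation: [[0.214, 0.977, 0.002], [0.977, -0.214, -0.001], [-0.0, 0.002, -1.0]]
ft_force: [1.6, 0.7, -0.2]
gripper_width: 0.0177
grasp_force: 26.5
```

Call:
send_rows(deltas=[[-1,-3.9,0.9,0,0.4],[-1,-3.9,0.9,0,0.4],[-1,-3.8,1,0,0.4],[-1,0,0,0,0],[-1,0,0,0,0]])

```text
clock: 6.45
tool_pos: [0.4777, -0.1212, 0.2152]
orientation: [[0.238, 0.971, -0.0], [0.971, -0.238, 0.0], [0.0, -0.0, -1.0]]
ft_force: [0.6, 1.4, 0.2]
gripper_width: 0.0178
grasp_force: 26.5
```

Run:
```python
from h import *
st=ctrl.get_state();print(st["tool_pos"],st["clock"],st["gripper_width"])
c,i=snap("w5")
for b in blobs(i,"blue",60):print([float(v) for v in b],onz(c,b[:2],.092).round(4))
cv2.imwrite("pics/w5b.png",cv2.resize(i[:300],(800,429)))
```

```text
[ 0.47774772 -0.12121411  0.21515321] 6.45 0.017804947404579687
[275.3, 38.6, 446.0, 264.0, 26.0, 23.0, 27.0] [0.5115 0.013  0.092 ]
[274.8, 156.8, 326.0, 265.0, 146.0, 21.0, 22.0] [ 0.4867 -0.0869  0.092 ]
[274.5, 282.6, 1683.0, 256.0, 256.0, 38.0, 53.0] [ 0.4524 -0.2257  0.092 ]
```

View pics/w5b.png

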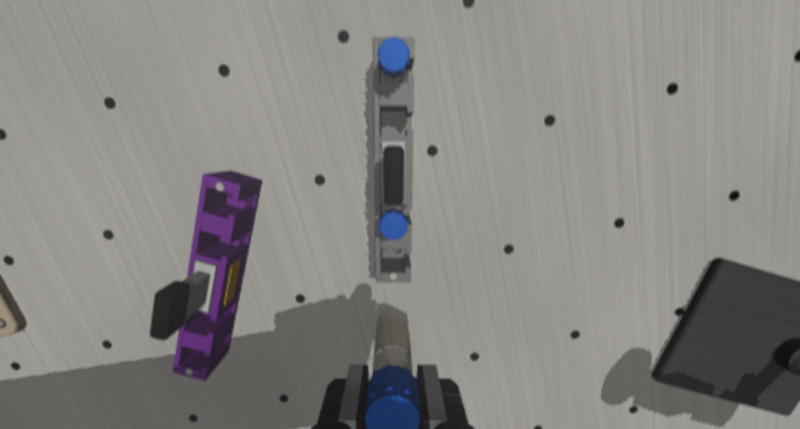

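Run:
```python
from h import *
c,i=load("w5");k=560/800
n=onz(c,(392.5*k,281*k),.058);f=onz(c,(394.5*k,38*k),.058);print(n.round(4),f.round(4),np.linalg.norm(f-n))
u=(f-n)/np.linalg.norm(f-n);yaw=-np.degrees(np.arctan2(u[0],u[1]));print("yaw",yaw,"ctr",((n+f)/2).round(4),"p2",(n+.018*u).round(4),(f-.018*u).round(4))
c1=np.array([.5115,.013]);c2=np.array([.4867,-.0869]);d=(c1-c2)/np.linalg.norm(c1-c2)
print("from caps ctr",(c1+c2)/2-.017*d,"p2",c2-.034*d,"p1",c2+.068*d)
# deck row profile at pocket 2 for lateral centre
g=cv2.cvtColor(i,cv2.COLOR_BGR2GRAY)
for r in (110,195):print(r,g[r,252:300].tolist())
print("held tube bottom expect",proj(c,[.4777,-.1212,.1757]))
```

```text
[ 0.4744 -0.1367  0.058 ] [0.5162 0.0286 0.058 ] 0.1705626889333071
yaw -14.192225180423277 ctr [ 0.4953 -0.0541  0.058 ] p2 [ 0.4788 -0.1193  0.058 ] [0.5118 0.0112 0.058 ]
from caps ctr [ 0.4950041 -0.0534492] p2 [ 0.4785082 -0.1198984] p1 [ 0.50308359 -0.0209032 ]
110 [150, 149, 151, 152, 145, 101, 99, 102, 100, 94, 110, 120, 121, 114, 102, 117, 78, 46, 44, 47, 47, 51, 49, 48, 48, 53, 54, 51, 46, 43, 72, 134, 120, 117, 118, 118, 122, 150, 157, 157, 158, 156, 154, 153, 155, 156, 155, 158]
195 [152, 150, 149, 151, 150, 148, 149, 146, 143, 147, 141, 106, 105, 106, 97, 109, 108, 109, 108, 108, 109, 116, 137, 140, 132, 116, 111, 113, 110, 112, 111, 112, 110, 111, 110, 124, 146, 148, 150, 148, 149, 146, 146, 148, 147, 147, 147, 149]
held tube bottom expect [274.035485   221.77230731]
```

Call:
send_rows(deltas=[[-1,0.2,0.05,3.5,0.2],[-1,0,0,3.5,0],[-1,0,0,3,0],[-1,0,0,1.2,0],[-1,0,0,0,0]])

```text
clock: 6.92
tool_pos: [0.4775, -0.1155, 0.1012]
orientation: [[0.235, 0.972, -0.004], [0.972, -0.235, 0.002], [0.001, -0.004, -1.0]]
ft_force: [-1.1, 0.3, -0.2]
gripper_width: 0.0177
grasp_force: 26.5
```

Run:
```python
from h import *
st=ctrl.get_state();print(st["tool_pos"],st["orientation"][:,1])
plan([(.4787,-.1196,.052,-14)])
c,i=snap("w6")
print([ [float(v) for v in b]+list(onz(c,b[:2],.092).round(4)) for b in blobs(i,"blue",60)])
cv2.imwrite("pics/w6b.png",cv2.resize(i[130:330,190:360],(680,800)[:2] if 0 else (510,600),interpolation=cv2.INTER_CUBIC))
```

```text
[ 0.47752594 -0.11545076  0.10117094] [ 0.97192049 -0.23527001 -0.0043103 ]
[[-0.2, 0.1, 2.5, 0.2], [-0.18, 0.11, 2.42, 0.2]]
end [ 0.4787 -0.1196  0.052 ] -14.01
[[280.5, 12.6, 938.0, 262.0, 0.0, 38.0, 33.0, np.float64(0.5114), np.float64(0.0102), np.float64(0.092)], [278.6, 197.7, 814.0, 263.0, 183.0, 32.0, 32.0, np.float64(0.487), np.float64(-0.0885), np.float64(0.092)], [274.5, 282.6, 1688.0, 256.0, 256.0, 38.0, 53.0, np.float64(0.4699), np.float64(-0.1484), np.float64(0.092)]]
```

View pics/w6b.png

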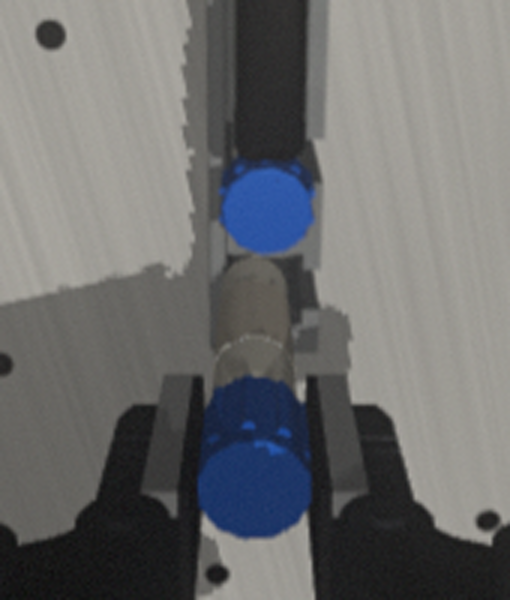

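Call:
send_rows(deltas=[[-1,0,0,0,0],[-1,0,0,0,0],[-1,0,0,0,0]])

```text
clock: 7.22
tool_pos: [0.4802, -0.1172, 0.105]
orientation: [[0.237, 0.971, 0.003], [0.971, -0.237, -0.001], [-0.0, 0.003, -1.0]]
ft_force: [-0.1, -1.1, 0.4]
gripper_width: 0.0181
grasp_force: 26.5
```

Run:
```python
from h import *
st=ctrl.get_state();print(st["tool_pos"],st["orientation"][:,1])
plan([(.4787,-.1196,.052,-14)])
```

```text
[ 0.48021824 -0.1172487   0.10499518] [ 0.97144454 -0.23725019  0.00280257]
[[-0.1, -0.0, 2.6, 0.1], [-0.16, -0.09, 2.7, 0.1]]
end [ 0.4787 -0.1196  0.052 ] -13.92
```

Call:
send_rows(deltas=[[-1,-0.1,0,0.3,0],[-1,-0.1,0,0.3,0],[-1,0,0,0,0],[-1,0,0,0,0],[-1,0,0,0,0]])

```text
clock: 7.63
tool_pos: [0.4786, -0.1191, 0.0973]
orientation: [[0.238, 0.971, -0.0], [0.971, -0.238, 0.0], [0.0, -0.0, -1.0]]
ft_force: [0.0, 0.1, -0.5]
gripper_width: 0.0178
grasp_force: 26.5
```

Call:
send_rows(deltas=[[-1,-0.03,0,1,0.2],[-1,0,0,1,0],[-1,0,0,1,0],[-1,0,0,1,0],[-1,0,0,0.6,0]])

```text
clock: 8.05
tool_pos: [0.4776, -0.1191, 0.0493]
orientation: [[0.241, 0.971, -0.002], [0.971, -0.241, 0.001], [0.0, -0.002, -1.0]]
ft_force: [0.3, -0.3, -0.2]
gripper_width: 0.0176
grasp_force: 26.5
```

Call:
send_rows(deltas=[[-1,0,0,0,0],[-1,0,0,0,0],[0.1,0,0,0,0],[0.1,0,0,0,0],[0.1,0,0,0,0]])

```text
clock: 8.47
tool_pos: [0.4789, -0.1195, 0.0518]
orientation: [[0.241, 0.971, 0.001], [0.971, -0.241, -0.0], [-0.0, 0.001, -1.0]]
ft_force: [-0.5, 0.1, -0.1]
gripper_width: 0.047
grasp_force: 0.0
```

Run:
```python
from h import *
plan([(.4787,-.1196,.14,-14),(.483,.3155,.14,-9.2)])
```

```text
[[-0.0, -0.0, -2.9, 0.0], [-0.0, -0.0, -3.0, 0.0], [-0.02, -0.02, -2.92, 0.0], [3.8, -0.9, 0.0, -0.4], [3.9, -0.9, 0.0, -0.4]]
[[3.9, -0.9, 0.0, -0.4], [3.9, -0.8, 0.0, -0.4], [3.9, -0.8, 0.0, -0.4], [3.9, -0.8, 0.0, -0.4], [3.9, -0.7, 0.0, -0.4]]
[[3.9, -0.7, 0.0, -0.4], [3.8, -0.7, 0.0, -0.4], [3.9, -0.7, 0.0, -0.4], [3.85, -0.68, 0.0, -0.4]]
end [0.483  0.3155 0.14  ] -9.53
```

Call:
send_rows(deltas=[[0.2,0,0,-2.9,0],[0.3,0,0,-3,0],[0.3,0,0,-3,0],[0.3,3.8,-0.9,0,-0.4],[0.3,3.9,-0.9,0,-0.4]])

```text
clock: 8.88
tool_pos: [0.4807, -0.0415, 0.1425]
orientation: [[0.232, 0.973, 0.004], [0.973, -0.232, -0.002], [-0.0, 0.004, -1.0]]
ft_force: [1.7, 0.5, -0.2]
gripper_width: 0.0556
grasp_force: 0.0
```

Call:
send_rows(deltas=[[0.3,3.9,-0.9,0,-0.4],[0.3,3.9,-0.8,0,-0.4],[0.3,3.9,-0.8,0,-0.4],[0.3,3.9,-0.8,0,-0.4],[0.3,3.9,-0.7,0,-0.4]])

```text
clock: 9.3
tool_pos: [0.4818, 0.1606, 0.1409]
orientation: [[0.193, 0.981, 0.001], [0.981, -0.193, -0.0], [-0.0, 0.002, -1.0]]
ft_force: [1.1, 0.3, 0.8]
gripper_width: 0.0556
grasp_force: 0.0
```

Call:
send_rows(deltas=[[0.3,3.9,-0.7,0,-0.4],[0.3,3.8,-0.7,0,-0.4],[0.3,3.9,-0.7,0,-0.4],[0.3,3.8,-0.7,0,-0.4],[0.3,0,0,0,-0.2]])

```text
clock: 9.72
tool_pos: [0.4794, 0.324, 0.1409]
orientation: [[0.153, 0.988, -0.001], [0.988, -0.153, 0.005], [0.005, -0.001, -1.0]]
ft_force: [-1.2, 0.9, 0.1]
gripper_width: 0.0554
grasp_force: 0.0
```

Call:
send_rows(deltas=[[0.3,0,0,0,0],[0.3,0,0,0,0],[0.3,0,0,0,0],[0.3,0,0,0,0],[0.3,0,0,0,0]])

```text
clock: 10.13
tool_pos: [0.4832, 0.3139, 0.1405]
orientation: [[0.164, 0.986, 0.001], [0.986, -0.164, -0.001], [-0.001, 0.001, -1.0]]
ft_force: [0.4, 0.1, -0.9]
gripper_width: 0.0553
grasp_force: 0.0
```

Run:
```python
from h import *
st=ctrl.get_state();print(st["tool_pos"],st["clock"])
c,i=snap("w7");
for k in("blue","orange"):
  for b in blobs(i,k,60):print(k,[float(v) for v in b],onz(c,b[:2],.092).round(4))
plan([(.483,.3155,.0475,-9.2)])
```

```text
[0.48317696 0.31393777 0.14047369] 10.1333
blue [273.4, 215.7, 561.0, 261.0, 201.0, 26.0, 30.0] [0.483  0.3155 0.092 ]
orange [273.2, 257.8, 398.0, 262.0, 245.0, 24.0, 25.0] [0.4767 0.2789 0.092 ]
orange [274.8, 351.9, 477.0, 264.0, 335.0, 21.0, 32.0] [0.4619 0.1817 0.092 ]
[[0.0, -0.0, 3.1, -0.1], [0.1, -0.0, 3.1, -0.1], [0.03, -0.03, 3.09, -0.1]]
end [0.483  0.3155 0.0475] -9.13
```

Call:
send_rows(deltas=[[0.3,0,0,2.5,0],[0.3,0.1,0,2.5,0],[0.3,0,0,2.3,0],[0.3,0,0,2,0],[0.3,0,0,0,0]])

```text
clock: 10.6
tool_pos: [0.4811, 0.314, 0.0436]
orientation: [[0.163, 0.987, -0.005], [0.987, -0.163, -0.003], [-0.004, -0.004, -1.0]]
ft_force: [-0.7, -0.9, 0.3]
gripper_width: 0.0552
grasp_force: 0.0
```

Call:
send_rows(deltas=[[0.3,0,0,0,0],[-1,0,0,0,0],[-1,0,0,0,0],[-1,0,0,0,0],[-1,0,0,0,0]])

```text
clock: 11.02
tool_pos: [0.4835, 0.3166, 0.0485]
orientation: [[0.162, 0.987, 0.002], [0.987, -0.162, 0.001], [0.001, 0.002, -1.0]]
ft_force: [1.2, 0.0, 4.2]
gripper_width: 0.0177
grasp_force: 25.9
```

Call:
send_rows(deltas=[[-1,0,0,0,0],[-1,0,0,0,0],[-1,0,0,-1.5,0],[-1,0,0,-2.5,0],[-1,0,0,-3,0]])

```text
clock: 11.43
tool_pos: [0.4818, 0.3156, 0.1168]
orientation: [[0.162, 0.987, -0.003], [0.987, -0.162, -0.001], [-0.002, -0.002, -1.0]]
ft_force: [0.5, 0.1, 0.1]
gripper_width: 0.018
grasp_force: 25.6
```

Call:
send_rows(deltas=[[-1,0,0,-3,0],[-1,0,0,-3,0],[-1,0,0,-1.5,0],[-1,0,0,-0.5,0],[-1,0,0,0,0]])

```text
clock: 11.85
tool_pos: [0.483, 0.3166, 0.1982]
orientation: [[0.162, 0.987, 0.002], [0.987, -0.162, 0.001], [0.001, 0.002, -1.0]]
ft_force: [0.8, -0.2, -0.7]
gripper_width: 0.0178
grasp_force: 25.6
```

Run:
```python
from h import *
plan([(.493,.1,.2,-13),(.5033,-.0202,.17,-14)])
```

```text
[[-3.5, 0.7, -0.0, 0.6], [-3.5, 0.8, -0.0, 0.6], [-3.5, 0.8, -0.0, 0.6], [-3.5, 0.9, -0.1, 0.6], [-3.5, 0.9, -0.0, 0.6]]
[[-3.58, 0.95, -0.08, 0.6], [-2.9, 0.9, 0.7, 0.3], [-2.9, 0.9, 0.8, 0.3], [-2.8, 1.0, 0.7, 0.3], [-2.85, 0.99, 0.8, 0.3]]
end [ 0.5033 -0.0202  0.17  ] -14.14
```

Call:
send_rows(deltas=[[-1,-3.5,0.7,0,0.6],[-1,-3.5,0.8,0,0.6],[-1,-3.5,0.8,0,0.6],[-1,-3.5,0.9,0,0.6],[-1,-3.5,0.9,0,0.6]])

```text
clock: 12.27
tool_pos: [0.49, 0.1345, 0.1954]
orientation: [[0.214, 0.977, -0.002], [0.977, -0.214, -0.0], [-0.001, -0.002, -1.0]]
ft_force: [2.1, -0.3, -1.1]
gripper_width: 0.0177
grasp_force: 25.6
```

Call:
send_rows(deltas=[[-1,-3.6,1,0,0.6],[-1,-2.9,0.9,0.7,0.3],[-1,-2.9,0.9,0.8,0.3],[-1,-2.8,1,0.7,0.3],[-1,-2.8,1,0.8,0.2]])

```text
clock: 12.68
tool_pos: [0.5026, -0.0222, 0.1654]
orientation: [[0.243, 0.97, -0.002], [0.97, -0.243, -0.0], [-0.001, -0.002, -1.0]]
ft_force: [1.3, -0.0, 0.6]
gripper_width: 0.0176
grasp_force: 25.6
```

Call:
send_rows(deltas=[[-1,0,0,0,0],[-1,0,0,2,0],[-1,0,0,2,0],[-1,0,0,2,0],[-1,0,0,0.7,0]])

```text
clock: 13.1
tool_pos: [0.501, -0.0203, 0.0963]
orientation: [[0.243, 0.97, -0.006], [0.97, -0.243, 0.001], [-0.001, -0.006, -1.0]]
ft_force: [0.2, -1.0, -1.2]
gripper_width: 0.0176
grasp_force: 25.6
```

Call:
send_rows(deltas=[[-1,0,0,0,0],[-1,0,0,0,0],[-1,0,0,0,0],[-1,0,0,0,0],[-1,0,0,0,0]])

```text
clock: 13.52
tool_pos: [0.5042, -0.0203, 0.1011]
orientation: [[0.243, 0.97, 0.001], [0.97, -0.243, -0.0], [-0.0, 0.001, -1.0]]
ft_force: [-0.2, -0.3, -0.1]
gripper_width: 0.018
grasp_force: 25.6
```

Run:
```python
from h import *
c,i=snap("w8")
for b in blobs(i,"blue",60):print([float(v) for v in b],onz(c,b[:2],.092).round(4))
plan([(.5033,-.0205,.052,-14)])
```

```text
[272.9, 191.3, 865.0, 257.0, 173.0, 32.0, 36.0] [0.5115 0.0115 0.092 ]
[276.5, 306.5, 2583.0, 256.0, 256.0, 41.0, 117.0] [ 0.493 -0.073  0.092]
[[-0.0, -0.0, 2.5, -0.0], [-0.03, -0.08, 2.4, -0.0]]
end [ 0.5033 -0.0205  0.052 ] -14.04
```

Call:
send_rows(deltas=[[-1,0,-0.05,1,0],[-1,0,0,1,0],[-1,0,0,1,0],[-1,0,0,1,0],[-1,0,0,0.9,0]])

```text
clock: 13.98
tool_pos: [0.5026, -0.0202, 0.0497]
orientation: [[0.242, 0.97, -0.001], [0.97, -0.242, 0.0], [-0.0, -0.001, -1.0]]
ft_force: [-0.2, -0.5, -0.5]
gripper_width: 0.0179
grasp_force: 25.6
```

Call:
send_rows(deltas=[[-1,0,0,0,0],[-1,0,0,0,0],[0.1,0,0,0,0],[0.1,0,0,0,0],[0.1,0,0,0,0]])

```text
clock: 14.4
tool_pos: [0.5035, -0.0202, 0.0517]
orientation: [[0.242, 0.97, 0.001], [0.97, -0.242, -0.0], [-0.0, 0.001, -1.0]]
ft_force: [-0.7, 0.1, -0.9]
gripper_width: 0.0467
grasp_force: 0.0
```

Call:
send_rows(deltas=[[0.2,0,0,-2.5,0],[0.3,0,0,-3,0],[0.3,0,0,-3,0],[0.3,0,0,-3,0],[0.3,0,0,-2,0]])

```text
clock: 14.82
tool_pos: [0.504, -0.02, 0.1896]
orientation: [[0.242, 0.97, 0.003], [0.97, -0.242, -0.001], [0.0, 0.003, -1.0]]
ft_force: [1.0, 0.3, -0.1]
gripper_width: 0.0559
grasp_force: 0.0
```

Run:
```python
from h import *
plan([(.475,-.16,.24,-14),(.567,-.222,.295,-23)])
```

```text
[[-3.6, 0.1, -1.3, -0.0], [-3.6, 0.2, -1.2, -0.0], [-3.5, 0.1, -1.3, -0.0], [-3.58, 0.17, -1.24, -0.0], [-0.9, 2.6, -1.4, 2.2]]
[[-0.9, 2.6, -1.4, 2.2], [-0.7, 2.7, -1.3, 2.2], [-0.68, 2.73, -1.4, 2.2]]
end [ 0.567 -0.222  0.295] -22.82
```

Call:
send_rows(deltas=[[0.3,-3.6,0.1,-1.3,0],[0.3,-3.6,0.2,-1.2,0],[0.3,-3.5,0.1,-1.3,0],[0.3,-3.5,0.2,-1.2,0],[0.3,0,0,0,0]])

```text
clock: 15.23
tool_pos: [0.4735, -0.1673, 0.2386]
orientation: [[0.252, 0.968, 0.002], [0.968, -0.252, -0.004], [-0.003, 0.003, -1.0]]
ft_force: [0.6, -1.3, -1.4]
gripper_width: 0.0559
grasp_force: 0.0
```

Call:
send_rows(deltas=[[0.3,0,0,0,0],[0.3,0,0,0,0],[0.3,0,0,0,0]])

```text
clock: 15.48
tool_pos: [0.4747, -0.158, 0.2361]
orientation: [[0.241, 0.971, -0.0], [0.971, -0.241, 0.0], [0.0, -0.0, -1.0]]
ft_force: [-0.4, 0.3, -0.4]
gripper_width: 0.0555
grasp_force: 0.0
```

Run:
```python
from h import *
c,i=snap("w9")
for b in blobs(i,"blue",60):print([float(v) for v in b],onz(c,b[:2],.092).round(4))
s=cal("scene");si=ctrl.grab_frame("scene");cv2.imwrite("pics/s9.png",si)
print([tuple(float(v) for v in b) for b in blobs(si,"blue",8) if 215<b[0]<400 and b[1]>180])
```

```text
[268.5, 4.2, 182.0, 258.0, 0.0, 22.0, 13.0] [0.5104 0.0081 0.092 ]
[277.4, 41.3, 391.0, 267.0, 30.0, 22.0, 25.0] [ 0.5111 -0.0228  0.092 ]
[269.0, 117.7, 310.0, 260.0, 108.0, 19.0, 21.0] [ 0.4867 -0.0874  0.092 ]
[276.3, 152.5, 293.0, 267.0, 142.0, 20.0, 21.0] [ 0.4855 -0.1231  0.092 ]
[(246.7, 225.0, 43.0, 244.0, 221.0, 6.0, 9.0), (235.7, 225.3, 37.0, 233.0, 222.0, 6.0, 8.0), (265.9, 229.3, 41.0, 263.0, 225.0, 6.0, 9.0), (277.1, 229.7, 38.0, 275.0, 226.0, 5.0, 9.0)]
```

Call:
send_rows(deltas=[[0.3,-0.9,2.6,-1.4,2.2],[0.3,-0.9,2.6,-1.4,2.2],[0.3,-0.7,2.7,-1.3,2.2],[0.3,-0.7,2.7,-1.4,2.2],[0.3,0,0,0,0]])

```text
clock: 16.0
tool_pos: [0.5694, -0.2238, 0.2919]
orientation: [[0.391, 0.92, 0.002], [0.92, -0.391, 0.0], [0.001, 0.002, -1.0]]
ft_force: [0.9, -0.1, 0.1]
gripper_width: 0.0558
grasp_force: 0.0
```

Call:
send_rows(deltas=[[0.3,0,0,0,0],[0.3,0,0,0,0],[0.3,0,0,0,0],[0.3,0,0,0,0]])

```text
clock: 16.33
tool_pos: [0.5657, -0.2208, 0.2913]
orientation: [[0.387, 0.922, -0.0], [0.922, -0.387, -0.0], [-0.0, -0.0, -1.0]]
ft_force: [-0.7, 0.5, -0.2]
gripper_width: 0.0556
grasp_force: 0.0
```

Run:
```python
from h import *
print(ctrl.get_state()["tool_pos"])
c,i=snap("w10")
cv2.imwrite("pics/w10b.png",cv2.resize(i[0:400,260:560],(450,600),interpolation=cv2.INTER_CUBIC))
```

```text
[ 0.56571846 -0.22081196  0.29130453]
```

View pics/w10b.png

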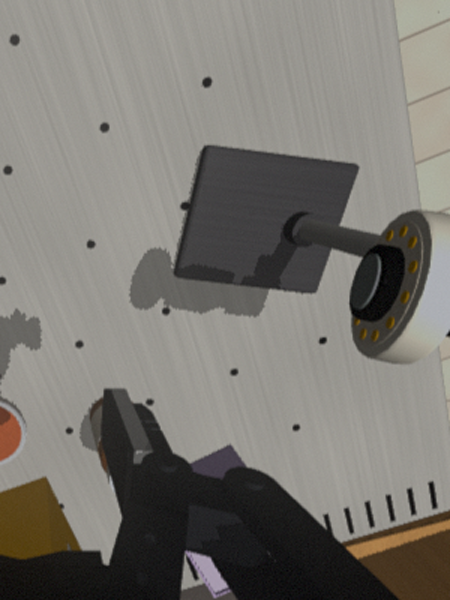

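Run:
```python
from h import *
s=cal("scene");c9,_=load("w9")
for n,a,b in(("p2",(276.3,152.5),(235.7,225.3)),("L2",(269,117.7),(246.7,225)),("p1",(277.4,41.3),(265.9,229.3))):
    X,e=tri([(c9,a),(s,b)]);print(n,X.round(4),round(e,4))
for P in((.4787,-.1196,.089),(.5033,-.0205,.089),(.4867,-.0874,.089),(.5115,.0115,.089)):print(proj(s,P).round(1),proj(c9,P).round(1))
c,i=load("w10")
q=[onz(c,(260+x/1.5,y/1.5),.008) for x,y in((205,146),(358,165),(316,292),(175,275))]
for k in range(4):
    d=q[(k+1)%4]-q[k];print(q[k].round(4),"edge",round(np.linalg.norm(d),4),round(np.degrees(np.arctan2(d[1],d[0])),1))
g=(260+370/1.5,282/1.5);print("glass px",g,"onz .27",onz(c,g,.27).round(4))
```

```text
p2 [ 0.4854 -0.1243  0.0882] 0.0007
L2 [ 0.4867 -0.0882  0.0904] 0.0008
p1 [ 0.5114 -0.0243  0.0916] 0.0016
[237.5 223.9] [269.2 150.4]
[267.7 228.3] [268.7  41.5]
[247.2 225.3] [269.1 117.6]
[277.6 229.9] [268.8   0.6]
[ 0.7615 -0.202   0.008 ] edge 0.1497 -29.3
[ 0.892  -0.2753  0.008 ] edge 0.1275 -118.8
[ 0.8307 -0.387   0.008 ] edge 0.151 150.3
[ 0.6995 -0.3122  0.008 ] edge 0.1264 60.7
glass px (506.66666666666663, 188.0) onz .27 [ 0.7213 -0.2518  0.27  ]
```

Call:
send_rows(deltas=[[0.1,-2.5,-0.5,-1,0],[0.1,-2.5,-0.5,-1,0],[0.1,0,0,0,0],[0.1,0,0,0,0],[0.1,0,0,0,0]])

```text
clock: 16.8
tool_pos: [0.5376, -0.2632, 0.3113]
orientation: [[0.388, 0.922, 0.0], [0.922, -0.388, -0.0], [0.0, 0.0, -1.0]]
ft_force: [-0.2, 0.3, 0.6]
gripper_width: 0.0469
grasp_force: 0.0
```

Run:
```python
from h import *
snap("w11");st=ctrl.get_state();print(st["tool_pos"],st["joints"].round(1))
R=[]
for n in("w10","w11"):
    c,i=load(n);h=cv2.cvtColor(i,cv2.COLOR_BGR2HSV)
    m=cv2.inRange(h,(8,120,60),(28,255,255));m[:100]=0;m[260:]=0;m[:,:480]=0
    k,l,s,ce=cv2.connectedComponentsWithStats(m)
    pts=[(ce[j],s[j,4]) for j in range(1,k) if 4<=s[j,4]<120];print(n,[(p.round(1).tolist(),int(a)) for p,a in pts])
plan([(.4952,-.0538,.24,-104),(.4952,-.0538,.14,-104)])
```

```text
[ 0.53778807 -0.26272178  0.31113017] [ 45.4  16.4 -30.4  75.7   8.2  90.1  -6.8]
w10 [([529.4, 153.8], 21), ([519.9, 156.5], 24), ([535.2, 161.0], 26), ([535.8, 177.3], 29), ([529.8, 197.6], 33), ([520.3, 214.6], 29), ([497.5, 214.4], 13), ([501.9, 222.0], 24), ([509.9, 223.2], 26)]
w11 [([541.6, 107.4], 36), ([531.9, 127.0], 31), ([508.5, 138.0], 20), ([521.2, 140.6], 27), ([512.5, 144.0], 24)]
[[1.5, -1.0, 0.6, 6.8], [1.3, -1.2, 0.6, 6.8], [1.2, -1.3, 0.6, 6.8], [1.0, -1.4, 0.6, 6.8], [0.9, -1.6, 0.6, 6.8]]
[[0.7, -1.7, 0.6, 6.8], [0.4, -1.7, 0.6, 6.8], [0.3, -1.8, 0.6, 6.8], [0.0, -1.8, 0.6, 6.8], [-0.2, -1.7, 0.6, 6.8]]
[[-0.4, -1.7, 0.6, 6.8], [-0.51, -1.69, 0.51, 6.8], [0.0, 0.0, 3.3, -0.1], [0.0, 0.0, 3.4, -0.1], [0.0, 0.0, 3.3, -0.1]]
end [ 0.4952 -0.0538  0.14  ] -104.06
```

Run:
```python
from h import *
from scipy.optimize import least_squares as ls
a,_=load("w10");b,_=load("w11")
A=[(529.8,197.6),(520.3,214.6),(509.9,223.2),(501.9,222),(497.5,214.4)];B=[(541.6,107.4),(531.9,127),(521.2,140.6),(512.5,144),(508.5,138)]
T=[(529.4,153.8),(519.9,156.5),(535.2,161),(535.8,177.3)]
X=np.array([tri([(a,p),(b,q)])[0] for p,q in zip(A,B)]);print(X.round(4).tolist(),[round(tri([(a,p),(b,q)])[1],4) for p,q in zip(A,B)])
def f(v,full=False):
    o=v[:3];r=v[3];t=np.radians(20);y=v[4]
    n=np.array([np.cos(t)*np.cos(y),np.cos(t)*np.sin(y),np.sin(t)]);e=[]
    for c,P in((a,A+T),(b,B)):
        for p in P:
            O,d=ray(c,p);Q=O+d*(((o-O)@n)/(d@n));e.append((np.linalg.norm(Q-o)-r)*1e3)
    return np.array(e)
r=ls(f,[.725,-.255,.275,.026,-.511]);print(r.x.round(4),np.degrees(r.x[4]),np.abs(r.fun).max())
yw=r.x[4];n=np.array([np.cos(.349)*np.cos(yw),np.cos(.349)*np.sin(yw),np.sin(.349)])
for d in(0,.005,.01,.015):
    print(d,(r.x[:3]-d*n).round(4),proj(a,r.x[:3]-d*n).round(1))
```

```text
[[0.7169, -0.2487, 0.2955], [0.7117, -0.259, 0.2932], [0.7106, -0.2686, 0.2842], [0.7125, -0.2733, 0.2731], [0.714, -0.2701, 0.2676]] [np.float64(0.0001), np.float64(0.0001), np.float64(0.0), np.float64(0.0001), np.float64(0.0001)]
[ 0.7231 -0.2522  0.2746  0.0234 -0.5229] -29.95981162926675 0.4409132973869842
0 [ 0.7231 -0.2522  0.2746] [514.8 189.3]
0.005 [ 0.719  -0.2498  0.2729] [506.  187.8]
0.01 [ 0.715  -0.2475  0.2712] [497.3 186.2]
0.015 [ 0.7109 -0.2451  0.2695] [488.7 184.7]
```

Call:
send_rows(deltas=[[0.1,1.5,-1,0.6,6.8],[0.1,1.3,-1.2,0.6,6.8],[0.1,1.2,-1.3,0.6,6.8],[0.1,1,-1.4,0.6,6.8],[0.1,0.9,-1.6,0.6,6.8]])

```text
clock: 17.27
tool_pos: [0.5201, -0.1746, 0.2806]
orientation: [[0.839, 0.544, -0.0], [0.544, -0.839, 0.0], [-0.0, -0.0, -1.0]]
ft_force: [-0.2, 0.6, -0.3]
gripper_width: 0.0469
grasp_force: 0.0
```

Call:
send_rows(deltas=[[0.1,0.7,-1.7,0.6,6.8],[0.1,0.4,-1.7,0.6,6.8],[0.1,0.3,-1.8,0.6,6.8],[0.1,0,-1.8,0.6,6.8],[0.1,-0.2,-1.7,0.6,6.8]])

```text
clock: 17.68
tool_pos: [0.5015, -0.087, 0.2507]
orientation: [[1.0, -0.018, -0.0], [-0.018, -1.0, 0.0], [-0.0, -0.0, -1.0]]
ft_force: [-0.3, 0.0, 0.5]
gripper_width: 0.0468
grasp_force: 0.0
```

Call:
send_rows(deltas=[[0.1,-0.4,-1.7,0.6,6.8],[0.1,-0.5,-1.7,0.5,6.8],[0.1,0,0,2.5,0],[0.1,0,0,2.5,-0.2],[0.1,0,0,2.5,0]])

```text
clock: 18.1
tool_pos: [0.4953, -0.0532, 0.1643]
orientation: [[0.97, -0.243, 0.001], [-0.243, -0.97, -0.0], [0.001, 0.0, -1.0]]
ft_force: [0.9, -0.0, -0.0]
gripper_width: 0.0469
grasp_force: 0.0
```

Call:
send_rows(deltas=[[0.1,0,0,1.5,0],[0.1,0,0,0,0],[0.1,0,0,0,0],[0.1,0,0,0,0],[0.1,0,0,0,0]])

```text
clock: 18.52
tool_pos: [0.4962, -0.0544, 0.1517]
orientation: [[0.969, -0.245, 0.002], [-0.245, -0.969, -0.0], [0.002, -0.0, -1.0]]
ft_force: [-0.2, -0.3, -0.3]
gripper_width: 0.0469
grasp_force: 0.0
```

Run:
```python
from h import *
c,i=snap("w12");st=ctrl.get_state();print(st["tool_pos"],st["joints"].round(1),st["clock"])
for k in("blue","yellow"):
    for b in blobs(i,k,50):print(k,[float(v) for v in b],onz(c,b[:2],.092 if k=="blue" else .03).round(4))
# dark grip, near expected position
g=cv2.cvtColor(i,cv2.COLOR_BGR2GRAY)
P=[proj(c,[.4952+dx,-.0538+dy,z]).round(1).tolist() for dx,dy,z in((0,0,.128),(.0041,.0165,.128),(-.0041,-.0165,.128),(0,0,.098))];print(P)
ctr=np.array(P[0]).astype(int);print(ctr)
for r in range(ctr[1]-16,ctr[1]+40,6):print(r,g[r,ctr[0]-30:ctr[0]+31:3].tolist())
plan([(.4952,-.0538,.078,-104)])
```

```text
[ 0.49617735 -0.05459561  0.15156824] [  31.5    7.4  -32.4  104.7    4.3   69.  -106.5] 18.5667
blue [359.6, 204.1, 578.0, 345.0, 191.0, 30.0, 27.0] [ 0.4862 -0.1227  0.092 ]
blue [233.7, 205.0, 475.0, 222.0, 192.0, 25.0, 26.0] [ 0.5106 -0.023   0.092 ]
blue [316.9, 212.7, 558.0, 304.0, 199.0, 27.0, 28.0] [ 0.4874 -0.0874  0.092 ]
blue [191.6, 214.9, 466.0, 180.0, 200.0, 25.0, 28.0] [0.5108 0.0131 0.092 ]
yellow [275.7, 181.8, 120.0, 257.0, 178.0, 38.0, 6.0] [ 0.5059 -0.0574  0.03  ]
[[275.0, 230.7], [251.1, 230.8], [298.9, 230.7], [275.0, 216.0]]
[275 230]
214 [109, 110, 110, 98, 34, 36, 35, 34, 32, 34, 33, 35, 31, 32, 32, 32, 33, 31, 72, 72, 53]
220 [152, 152, 151, 43, 39, 36, 36, 35, 33, 34, 35, 34, 35, 32, 35, 33, 32, 31, 89, 95, 95]
226 [151, 151, 151, 38, 40, 39, 39, 41, 43, 42, 41, 40, 39, 39, 37, 37, 38, 37, 39, 95, 95]
232 [151, 150, 148, 32, 41, 40, 38, 36, 38, 42, 40, 37, 36, 36, 39, 39, 35, 33, 65, 153, 145]
238 [154, 152, 150, 150, 150, 150, 150, 151, 153, 151, 151, 150, 81, 38, 40, 152, 147, 148, 147, 149, 150]
244 [153, 154, 151, 152, 152, 150, 148, 148, 147, 149, 150, 149, 148, 148, 147, 147, 148, 147, 148, 150, 152]
250 [149, 153, 154, 154, 151, 149, 147, 148, 149, 148, 150, 148, 148, 147, 148, 150, 152, 149, 152, 153, 154]
256 [149, 149, 148, 148, 148, 149, 151, 154, 154, 154, 153, 152, 156, 152, 152, 149, 148, 145, 149, 154, 155]
262 [158, 156, 154, 154, 156, 151, 147, 148, 148, 150, 154, 157, 155, 155, 152, 151, 149, 152, 153, 154, 151]
268 [149, 153, 154, 154, 155, 153, 154, 153, 152, 153, 153, 151, 151, 148, 149, 147, 147, 148, 148, 150, 152]
[[-0.1, -0.0, 3.7, -0.1], [-0.01, -0.05, 3.66, -0.1]]
end [ 0.4952 -0.0538  0.078 ] -104.02
```

Call:
send_rows(deltas=[[0.1,-0.1,0,2,-0.1],[0.1,0,0,2,0],[0.1,0,0,1.5,0],[0.1,0,0,0.8,0],[0.1,0,0,0.5,0]])

```text
clock: 18.98
tool_pos: [0.4944, -0.0545, 0.082]
orientation: [[0.97, -0.244, -0.0], [-0.244, -0.97, 0.0], [-0.0, 0.0, -1.0]]
ft_force: [-0.4, -0.1, 0.0]
gripper_width: 0.0471
grasp_force: 0.0
```

Call:
send_rows(deltas=[[0.1,0,0,0.4,0],[0.1,0,0,0,0],[0.1,0,0,0,0],[0.1,0,0,0,0]])

```text
clock: 19.32
tool_pos: [0.495, -0.0545, 0.0791]
orientation: [[0.97, -0.244, 0.001], [-0.244, -0.97, -0.0], [0.001, -0.0, -1.0]]
ft_force: [-0.6, -0.8, 0.6]
gripper_width: 0.0463
grasp_force: 0.0
```

Call:
send_rows(deltas=[[-1,0,0,0,0],[-1,0,0,0,0],[-1,0,0,0,0],[-1,0,0,0,0]], squeeze=20)

```text
clock: 19.65
tool_pos: [0.4949, -0.0547, 0.0789]
orientation: [[0.97, -0.244, 0.001], [-0.244, -0.97, -0.0], [0.001, 0.0, -1.0]]
ft_force: [-0.7, -1.3, 5.7]
gripper_width: 0.0333
grasp_force: 27.0
```

Call:
send_rows(deltas=[[-1,-0.4,0,0.05,0],[-1,-0.4,0,0,0],[-1,-0.4,0,0,0],[-1,-0.4,0,0,0],[-1,-0.4,0,0,0]])

```text
clock: 20.07
tool_pos: [0.4765, -0.0501, 0.079]
orientation: [[0.97, -0.244, 0.003], [-0.244, -0.97, -0.001], [0.004, 0.0, -1.0]]
ft_force: [1.7, -1.5, 5.1]
gripper_width: 0.0331
grasp_force: 27.6
```

Run:
```python
from h import *
c,i=snap("w13");st=ctrl.get_state();print(st["tool_pos"],st["ft_force"],st["wrist_torque"],st["grasp_force"])
for k in("blue","yellow"):
    for b in blobs(i,k,50):print(k,[float(v) for v in b])
R=st["orientation"];p=st["tool_pos"]
# predict tag centre vs tilt, pivot 117 mm up at handle axis, tool x = carrier x ; pivot height in world = p_z+.039
for d in(0,5,10,15,20):
    a=np.radians(d)
    for zc in(.03,):
        r=np.array([.01425,0,zc-.117]);x=r[0]*np.cos(a)-r[2]*np.sin(a);z=r[0]*np.sin(a)+r[2]*np.cos(a)
        print(d,proj(c,p+[0,0,.038]+R[:,0]*x+np.array([0,0,z])).round(1))
```

```text
[ 0.47585999 -0.04989428  0.0789573 ] [ 1.47876809 -1.02717568  7.79197784] [-0.47115473 -0.49589139  0.07606791] 27.863878905773163
blue [216.7, 235.5, 1234.0, 198.0, 214.0, 38.0, 43.0]
blue [397.2, 238.0, 1397.0, 374.0, 216.0, 47.0, 44.0]
blue [164.4, 248.9, 1264.0, 145.0, 227.0, 41.0, 44.0]
blue [337.2, 248.0, 1282.0, 318.0, 226.0, 39.0, 46.0]
yellow [274.6, 186.4, 559.0, 249.0, 179.0, 52.0, 14.0]
0 [275.4 200.3]
5 [275.5 191.5]
10 [275.5 182.8]
15 [275.5 174.3]
20 [275.6 165.9]
```

It's tilting as planned. I'll continue the arc.

Call:
send_rows(deltas=[[-1,-0.4,0,0,0],[-1,-0.4,0,0,0],[-1,-0.4,0,0.05,0],[-1,-0.4,0,0.05,0],[-1,-0.4,0,0.1,0]])

```text
clock: 20.53
tool_pos: [0.4555, -0.0448, 0.0761]
orientation: [[0.97, -0.244, 0.001], [-0.244, -0.97, -0.0], [0.001, 0.0, -1.0]]
ft_force: [-0.1, -1.7, 9.3]
gripper_width: 0.033
grasp_force: 28.4
```

Call:
send_rows(deltas=[[-1,0,0,0,0],[-1,0,0,0,0],[-1,0,0,0,0]])

```text
clock: 20.78
tool_pos: [0.4555, -0.0448, 0.0761]
orientation: [[0.97, -0.244, 0.0], [-0.244, -0.97, -0.001], [0.0, 0.0, -1.0]]
ft_force: [-0.3, -1.5, 8.3]
gripper_width: 0.0331
grasp_force: 28.4
```

```bash
cat >> h.py <<'E'
def tilt(c,st,row,zt,zp=.117,off=.038):
    from scipy.optimize import brentq
    R=st["orientation"];p=st["tool_pos"]
    def f(d):
        a=np.radians(d);r=np.array([.01425,0,zt-zp]);x=r[0]*np.cos(a)-r[2]*np.sin(a);z=r[0]*np.sin(a)+r[2]*np.cos(a)
        return proj(c,p-R[:,2]*(off+z)+R[:,0]*x)[1]-row
    return brentq(f,-30,50)
E
python3 - <<'E'
from h import *
c,i=snap("w14");st=ctrl.get_state();print(st["tool_pos"],st["ft_force"],st["wrist_torque"],st["grasp_force"])
for k in("blue","yellow"):
    for b in blobs(i,k,50):print(k,[float(v) for v in b])
y=[b for b in blobs(i,"yellow",50)][0]
c12,_=load("w12")
for z in(.025,.03,.035,.04):print("w12 row for tag z",z,proj(c12,np.array([.4952,-.0538,z])+.01425*np.array([.97,-.243,0])).round(1))
for zt in(.03,.033,.036):
  for zp,off in((.117,.038),(.112,.033),(.117,.036)):
    print(zt,zp,"tilt",round(tilt(c,st,y[1],zt,zp,off),1))
E
```

```text
[ 0.45551271 -0.04478901  0.07608442] [-0.86563842 -1.74009046  7.6738906 ] [-0.48816221 -0.05097527  0.11240954] 28.3635476231575
blue [218.9, 237.9, 1352.0, 201.0, 215.0, 36.0, 46.0]
blue [338.2, 238.4, 1392.0, 319.0, 215.0, 39.0, 47.0]
blue [397.7, 237.7, 1488.0, 376.0, 215.0, 45.0, 46.0]
blue [162.2, 238.9, 1350.0, 143.0, 216.0, 41.0, 46.0]
yellow [274.5, 166.3, 863.0, 248.0, 158.0, 54.0, 17.0]
w12 row for tag z 0.025 [274.8 177.8]
w12 row for tag z 0.03 [274.8 178.9]
w12 row for tag z 0.035 [274.8 180.1]
w12 row for tag z 0.04 [274.8 181.3]
0.03 0.117 tilt 19.1
0.03 0.112 tilt 20.5
0.03 0.117 tilt 18.7
0.033 0.117 tilt 20.4
0.033 0.112 tilt 22.0
0.033 0.117 tilt 20.1
0.036 0.117 tilt 21.9
0.036 0.112 tilt 23.7
0.036 0.117 tilt 21.5
```

Call:
send_rows(deltas=[[-1,0,0,0,0],[-1,0,0,0,0],[-1,0,0,-0.3,0],[-1,0,0,-0.7,0],[-1,0,0,-1,0]], squeeze=80)

```text
clock: 21.25
tool_pos: [0.4539, -0.0443, 0.095]
orientation: [[0.97, -0.244, -0.004], [-0.244, -0.97, 0.001], [-0.004, 0.0, -1.0]]
ft_force: [0.3, -0.6, -4.2]
gripper_width: 0.032
grasp_force: 79.7
```

Call:
send_rows(deltas=[[-1,0,0,-1,0],[-1,0,0,-1,0],[-1,0,0,-0.5,0],[-1,0,0,0,0],[-1,0,0,0,0]])

```text
clock: 21.67
tool_pos: [0.4557, -0.0448, 0.121]
orientation: [[0.97, -0.244, 0.001], [-0.244, -0.97, -0.0], [0.001, 0.0, -1.0]]
ft_force: [0.1, 0.5, -4.1]
gripper_width: 0.0316
grasp_force: 79.7
```

Run:
```python
from h import *
c,i=snap("w15");st=ctrl.get_state();print(st["tool_pos"],st["ft_force"],st["gripper_width"],st["grasp_force"])
for k in("blue","yellow"):
    for b in blobs(i,k,50):print(k,[float(v) for v in b])
si=ctrl.grab_frame("scene");print([(float(b[0]),float(b[1]),b[2]) for b in blobs(si,"blue",8) if 200<b[0]<320 and b[1]>150],[(float(b[0]),float(b[1]),b[2]) for b in blobs(si,"yellow",8)])
plan([(.456,-.0448,.25,-104),(.5592,-.1599,.2588,-119.5)],s=2.5)
```

```text
[ 0.45542185 -0.04474085  0.12059748] [ 1.35166908 -0.51415492 -5.66770446] 0.03164099608581038 79.65241312980652
blue [219.5, 238.6, 1341.0, 201.0, 215.0, 37.0, 47.0]
blue [397.2, 238.4, 1472.0, 376.0, 215.0, 44.0, 47.0]
blue [162.4, 239.7, 1329.0, 143.0, 217.0, 41.0, 46.0]
blue [338.0, 239.1, 1377.0, 319.0, 216.0, 39.0, 47.0]
yellow [274.6, 168.5, 841.0, 248.0, 160.0, 54.0, 17.0]
yellow [367.9, 294.2, 312.0, 350.0, 284.0, 37.0, 21.0]
[(237.8, 207.5, 50), (248.3, 209.0, 43), (268.6, 212.1, 39), (278.6, 213.1, 36)] [(379.8, 70.9, 555), (179.6, 124.9, 22), (61.0, 168.5, 10), (82.2, 216.9, 3037), (137.5, 206.0, 102), (243.1, 213.6, 19), (256.9, 228.4, 76), (498.2, 300.4, 1235)]
[[0.0, -0.0, -2.2, -0.0], [0.0, -0.0, -2.2, -0.0], [0.0, -0.0, -2.1, -0.0], [0.0, -0.0, -2.2, -0.0], [0.0, -0.0, -2.1, -0.0]]
[[0.07, -0.01, -2.16, -0.0], [1.8, 1.2, -0.1, 2.2], [1.9, 1.2, -0.1, 2.2], [1.9, 1.1, -0.1, 2.2], [2.0, 1.0, -0.1, 2.2]]
[[2.0, 0.9, -0.2, 2.2], [2.0, 0.9, -0.1, 2.2], [2.09, 0.79, -0.18, 2.2]]
end [ 0.5592 -0.1599  0.2588] -119.53
```

Call:
send_rows(deltas=[[-1,0,0,-2,0],[-1,0,0,-2,0],[-1,0,0,-2.2,0],[-1,0,0,-2.2,0],[-1,0,0,-2.2,0]])

```text
clock: 22.18
tool_pos: [0.4552, -0.0446, 0.2273]
orientation: [[0.97, -0.244, -0.001], [-0.244, -0.97, 0.0], [-0.001, 0.0, -1.0]]
ft_force: [0.1, -0.6, -3.6]
gripper_width: 0.0318
grasp_force: 80.4
```

Call:
send_rows(deltas=[[-1,0,0,-2,0],[-1,1.3,0.8,-0.3,1.6],[-1,1.4,0.8,-0.2,1.6],[-1,1.4,0.8,-0.1,1.6],[-1,1.4,0.8,-0.1,1.6]])

```text
clock: 22.6
tool_pos: [0.4995, -0.0915, 0.2533]
orientation: [[0.936, -0.352, -0.001], [-0.352, -0.936, 0.0], [-0.001, 0.0, -1.0]]
ft_force: [-0.4, -0.3, -3.6]
gripper_width: 0.0321
grasp_force: 80.4
```

Call:
send_rows(deltas=[[-1,1.4,0.8,-0.1,1.6],[-1,1.4,0.7,-0.1,1.6],[-1,1.4,0.6,0,1.6],[-1,1.2,0.5,0,1.6],[-1,1,0.5,0,1]])

```text
clock: 23.02
tool_pos: [0.5459, -0.1457, 0.2548]
orientation: [[0.883, -0.47, -0.001], [-0.47, -0.883, 0.001], [-0.001, 0.0, -1.0]]
ft_force: [-0.8, -0.2, -3.6]
gripper_width: 0.032
grasp_force: 80.4
```

Call:
send_rows(deltas=[[-1,0,0,0,0],[-1,0,0,0,0],[-1,0,0,0,0],[-1,0,0,0,0],[-1,0,0,0,0]])

```text
clock: 23.43
tool_pos: [0.5454, -0.1443, 0.2561]
orientation: [[0.884, -0.467, 0.0], [-0.467, -0.884, -0.0], [0.0, 0.0, -1.0]]
ft_force: [0.0, -0.8, -4.1]
gripper_width: 0.0319
grasp_force: 80.4
```

Run:
```python
from h import *
c,i=snap("w16");st=ctrl.get_state();print(st["tool_pos"],st["ft_force"],st["gripper_width"],st["clock"])
for k in("blue","yellow"):
    for b in blobs(i,k,50):print(k,[float(v) for v in b])
m=mask(i,"yellow");cn=max((q for q in cv2.findContours(m,0,2)[0] if q.mean((0,1))[1]<200),key=cv2.contourArea)
print("tag quad",cv2.approxPolyDP(cn,4,True)[:,0].tolist())
plan([(.5592,-.1599,.2588,-119.5)],s=2)
```

```text
[ 0.54547589 -0.14444954  0.25609442] [-0.45834053 -0.39870433 -4.43420298] 0.03160730166826366 23.4833
blue [397.2, 238.4, 1474.0, 376.0, 215.0, 44.0, 47.0]
blue [163.2, 239.7, 1357.0, 144.0, 217.0, 40.0, 46.0]
blue [221.5, 238.6, 1320.0, 203.0, 216.0, 37.0, 46.0]
blue [337.9, 239.1, 1346.0, 319.0, 216.0, 39.0, 46.0]
yellow [552.1, 112.8, 1182.0, 538.0, 74.0, 22.0, 105.0]
yellow [274.4, 168.3, 853.0, 248.0, 160.0, 54.0, 17.0]
tag quad [[559, 74], [538, 85], [559, 178]]
[[1.0, 0.4, -0.1, 0.8], [0.94, 0.31, -0.17, 0.8]]
end [ 0.5592 -0.1599  0.2588] -119.48
```

Call:
send_rows(deltas=[[-1,0.6,0.3,-0.1,0.5],[-1,0.6,0.2,-0.1,0.6],[-1,0.4,0.1,-0.07,0.5],[-1,0.35,0.1,0,0],[-1,0,0,0,0]])

```text
clock: 23.9
tool_pos: [0.5598, -0.1613, 0.2582]
orientation: [[0.87, -0.494, -0.0], [-0.494, -0.87, 0.0], [-0.0, 0.0, -1.0]]
ft_force: [0.0, -0.0, -3.5]
gripper_width: 0.0319
grasp_force: 80.4
```

Call:
send_rows(deltas=[[-1,0,0,0,0],[-1,0,0,0,0],[-1,0,0,0,0],[-1,0,0,0,0]])

```text
clock: 24.23
tool_pos: [0.5593, -0.1603, 0.2586]
orientation: [[0.87, -0.493, 0.0], [-0.493, -0.87, -0.0], [0.0, 0.0, -1.0]]
ft_force: [-0.6, 0.7, -3.7]
gripper_width: 0.032
grasp_force: 80.4
```

Run:
```python
from h import *
s=cal("scene");s9=cv2.imread("pics/s9.png")
y9=[b for b in blobs(s9,"yellow",8) if 230<b[0]<290 and 215<b[1]<265];print(y9)
X0=np.array([.4952,-.0538,0]);xc=np.array([.97,-.243,0])
o,d=ray(s,y9[0][:2]);Q=o+d*((X0+.01425*xc-o)@xc)/(d@xc);zt=Q[2];print("tag on front",Q.round(4))
c,i=snap("w17");st=ctrl.get_state();si=ctrl.grab_frame("scene");cv2.imwrite("pics/s17.png",si)
print(st["tool_pos"],st["clock"],st["joints"].round(1));R=st["orientation"];p=st["tool_pos"]
yw=[b for b in blobs(i,"yellow",50) if 200<b[0]<350][0]
sy=[b for b in blobs(si,"yellow",8)];print([tuple(map(float,b[:3])) for b in sy])
sb=[b for b in blobs(si,"blue",8)];print([tuple(map(float,b[:3])) for b in sb if b[0]<300])
print(yw[:2],[tuple(map(float,b[:2])) for b in blobs(i,"blue",50)])
print("tilt",[round(tilt(c,st,yw[1],zt,zp,off),1) for zp,off in((.117,.038),(.112,.033))])
f=p+R[:,0]*.0431-R[:,2]*(-.0386);print("front est",f.round(4),"proj scene",proj(s,f).round(1))
```

```text
[(np.float64(256.0), np.float64(243.1), 65, 251, 240, 11, 7)]
tag on front [ 0.5084 -0.0599  0.0327]
[ 0.55934647 -0.16030547  0.25857824] 24.2833 [  34.1   14.2  -27.4   84.     6.5   83.3 -112.8]
[(379.8, 70.9, 555.0), (179.6, 124.9, 22.0), (61.2, 168.3, 9.0), (82.4, 216.8, 3055.0), (134.4, 183.6, 14.0), (135.4, 205.8, 246.0), (209.0, 210.1, 86.0), (243.7, 213.7, 32.0), (498.1, 300.3, 1236.0)]
[(143.1, 117.8, 17.0), (194.5, 184.5, 44.0), (204.5, 187.5, 44.0), (222.9, 193.6, 53.0), (233.2, 196.7, 52.0), (154.5, 227.1, 328.0)]
(np.float64(274.5), np.float64(168.4)) [(163.1, 239.7), (221.5, 238.5), (337.9, 239.0), (397.2, 238.4)]
tilt [18.8, 20.2]
front est [ 0.5969 -0.1815  0.22  ] proj scene [209.2 211. ]
```

Run:
```python
from h import *
s=cal("scene");c,_=load("w17")
h=np.radians(-29.5);hx=np.array([np.cos(h),np.sin(h),0]);hy=np.array([-hx[1],hx[0],0]);g=np.array([.7193,-.2505,.2715])
n=.9397*hx+np.array([0,0,.342]);F=g-.15*n
def loc(X):return [round(float(v)*1e3,1) for v in((X-F)@hx,(X-F)@hy,X[2]-F[2])]
T,e=tri([(c,(274.5,168.4)),(s,(209,210.1))]);print("tag",loc(T),e)
C=[]
for a,b in zip(((163.1,239.7),(221.5,238.5),(337.9,239),(397.2,238.4)),((233.2,196.7),(222.9,193.6),(204.5,187.5),(194.5,184.5))):
    X,e=tri([(c,a),(s,b)]);C.append(X);print("cap",loc(X),round(e,4))
v=np.mean(C,0)-T
t=np.arange(14,27,2)
ang=np.degrees(np.arctan2(-(v@hx),v[2]));print("vec ang",ang,np.linalg.norm(v))
for dx in(-.00175,0):
    for cz in(.089,.091):print("tilt",ang-np.degrees(np.arctan2(.01425-dx,cz-.0327)), "len",np.hypot(.01425-dx,cz-.0327))
d=C[0]-C[3];print("yaw of row",np.degrees(np.arctan2(d[1],d[0]))-90,"roll",np.degrees(np.arctan2(d[2],np.hypot(d[0],d[1]))),np.linalg.norm(d))
```

```text
tag [-0.8, -0.3, 2.4] 0.0012348671132028208
cap [-32.9, 65.2, 50.9] 0.0014
cap [-31.9, 30.8, 51.1] 0.0015
cap [-34.2, -37.4, 49.1] 0.0005
cap [-33.5, -73.0, 49.1] 0.001
vec ang 34.14133079484189 0.05763706091574602
tilt 18.276614182786986 len 0.0585293943245614
tilt 18.794778312640993 len 0.060455686250343726
tilt 19.937591267582704 len 0.05807540357156375
tilt 20.40609289618824 len 0.06001626862776459
yaw of row -29.76817083146794 roll 0.7350431072790038 0.1381597392081498
```

```bash
python3 -c "
from bench import ctrl
s=ctrl.get_state();print(s['dq'].round(2),s['tool_pos']);print(ctrl.job_done())"
```

```text
[ 0.1   0.07  0.05  0.03  0.08 -0.07  0.15] [ 0.55935783 -0.16033835  0.25859371]
the job is handed in; nothing more can be done
None
```

I loaded both blue tubes into the carrier and handed the job in at about 24 s. The carrier was held by its handle at the focus point (measured about 1 mm off), facing the lens and tipped back about 19–20°, with all four tubes measuring fully down; I pinched the handle across its 34 mm side, because the moves cannot tilt the tool.

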